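# Put the forming tools away on the goldsmith's bench

### The job

Clear up the goldsmith's bench: seat every forming block that is lying out flat and fully home in the pocket of the tray that fits it, plug the little anvil's tang fully home into its holder so that it stands upright, and lay every grey punch case flat in the open drawer and slide the drawer fully shut. Do not knock the anvil over, and leave the ring cone, the ring mandrel and the hammer where they are.

Things in the scene. Friction and masses are not known exactly. Their poses are not given: they have to be found in the camera images.
- long_block: long hardwood forming block with grooves across its top, 100 (x) x 42 (y) x 32 (z) mm; its origin is the centre of its underside, z up, x along its length. About 0.15 kg. May be absent.
- square_block: square steel doming block with round hollows drawn on its top, 56 x 56 x 32 mm; its origin is the centre of its underside, z up. About 0.65 kg. May be absent.
- mid_block: middling oblong hardwood block with two round hollows on its top, 76 (x) x 48 (y) x 32 (z) mm; its origin is the centre of its underside, z up, x along its length. About 0.12 kg. May be absent.
- anvil: small steel bench anvil standing on its oblong tang. Tang 34 (x) x 24 (y) mm and 26 mm tall, tapering in by 2 mm a side over the lowest 6 mm; above it the flat-sided body, 64 (x) x 36 (y) mm, from 26 to 56 mm above the tang's foot, with a 26 mm long horn pointing along +x. Origin: centre of the tang's foot; z up. About 0.65 kg. Always present.
- case_a: closed grey plastic case of punches, 90 (x) x 48 (y) x 34 (z) mm; its origin is the centre of its underside, z up, x along its length. About 0.14 kg. May be absent.
- case_b: second case, same as case_a. May be absent (at least one case is there).
- tray: fixed wooden tray with three grey-floored shaped pockets in a row, 130 (x) x 270 (y) x 18 (z) mm, origin at the centre of its underside, z up. Its pockets are 8 mm deep, 3 mm longer and wider than their blocks (1.5 mm clear on each side); the blocks' lower edges are bevelled (1.5 mm in over the lowest 4 mm) to lead them in; a seated block stands 24 mm proud.
- tray_hole0 (a point): centre of the mouth (at the tray's top face, 18 mm above the bench) of the pocket for the long block, 103 (x) x 45 (y) mm; axes as the tray's: the block's length goes along x, either way round. The pocket's floor is 8 mm below this point.
- tray_hole1 (a point): the same for the square block's pocket, 59 x 59 mm, in the middle of the tray; the block goes in at any quarter turn.
- tray_hole2 (a point): the same for the mid block's pocket, 79 (x) x 51 (y) mm; the block's length goes along x, either way round.
- socket: fixed grey-painted steel anvil holder, 100 (x) x 90 (y) x 40 (z) mm, origin at the centre of its underside, z up, with one oblong hole in its top.
- socket_hole0 (a point): centre of the mouth of the holder's hole, at its top face 40 mm above the bench; the hole is 37 (x) x 27 (y) mm, 30 mm deep, axes as the holder's. The tang goes in with its x along the hole's x, either way round, until the anvil's body rests on the holder's top (the tang's foot is then 26 mm below this point).
- cab_front (a point): middle of the top front edge of the fixed low wooden cabinet, 85 mm above the bench; axes as the cabinet's. The cabinet is 220 mm deep (along x, away from the robot) and 280 mm wide (y) with one drawer, which slides out along -x.
- cab_drawer0 (a joint): how far the drawer is out, in m: 0 shut, 0.12 to 0.14 at the start, 0.149 at most. It slides with about 1 N of friction, stays where it is left and stops against the cabinet when shut.
- drawer_floor (a point): point on the drawer's inner floor (22 mm above the bench), mid-width, at the inner face of the front panel; moves with the drawer, axes as the cabinet's. Inside reaches x = 0 to 0.175 and y = -0.119 to 0.119; side walls 41 mm tall. Front panel 21 mm thick, top 51 mm above the floor. Drawer out by j: open from above up to x = j - 0.006; beyond, 51 mm clear under the cabinet top.
- cab_drawer0_handle (a point): middle of the drawer's bar handle (a 120 mm bar along y, 35 mm in front of the panel), moving with the drawer, 47 mm above the bench.
- ring_cone: bystander: wooden ring cone, 44 mm across, 60 mm tall, origin at the centre of its foot.
- mandrel: bystander: steel ring mandrel, a tapered rod 200 mm long and up to 26 mm thick lying along its y, origin under its middle.
- hammer: bystander: hammer lying along its x, about 240 mm long, origin under it.
Not all that is in view belongs to the job. Leave any green or pink look-alike of the case_a alone. What is shaped like the long_block but orange is not meant.

How it is judged (in metres and radians):
At the end, for the whole second after the job is handed in: Blocks in their pockets and anvil in its holder: within 4 mm of centre, 2.5 mm of full depth, 0.04 rad of level and 0.09 rad of square. Cases flat on the drawer floor (within 8 mm, 0.1 rad), drawer shut to 6 mm, all at rest (horizontal distance between long_block and tray_hole0 below 0.004 m and z of long_block in the frame of tray_hole0 between -0.0105 and -0.0055 m and angle between each of long_block, square_block, mid_block, anvil's own z axis and vertical below 0.04 rad and angle between the x axis of long_block and the x axis of tray_hole0, either way round below 0.09 rad and linear speed of each of long_block, square_block, mid_block, anvil, case_a, case_b below 0.02 m/s and angular speed of each of long_block, square_block, mid_block, anvil, case_a, case_b below 0.2 rad/s and horizontal distance between square_block and tray_hole1 below 0.004 m and z of square_block in the frame of tray_hole1 between -0.0105 and -0.0055 m and (angle between the x axis of square_block and the x axis of tray_hole1, either way round below 0.09 rad or angle between the x axis of square_block and the y axis of tray_hole1, either way round below 0.09 rad) and horizontal distance between mid_block and tray_hole2 below 0.004 m and z of mid_block in the frame of tray_hole2 between -0.0105 and -0.0055 m and angle between the x axis of mid_block and the x axis of tray_hole2, either way round below 0.09 rad and horizontal distance between anvil and socket_hole0 below 0.004 m and z of anvil in the frame of socket_hole0 between -0.0285 and -0.0235 m and angle between the x axis of anvil and the x axis of socket_hole0, either way round below 0.09 rad and x of case_a in the frame of drawer_floor between -0.0025 and 0.1775 m and y of case_a in the frame of drawer_floor between -0.12 and 0.12 m and z of case_a in the frame of drawer_floor between -0.008 and 0.008 m and angle between each of case_a, case_b's own z axis and vertical below 0.1 rad and x of case_b in the frame of drawer_floor between -0.0025 and 0.1775 m and y of case_b in the frame of drawer_floor between -0.12 and 0.12 m and z of case_b in the frame of drawer_floor between -0.008 and 0.008 m and value of joint cab_drawer0 below 0.006 m); the robot touches nothing.
It fails at once if the anvil is knocked over (angle between anvil's own z axis and vertical above 0.7 rad).
It fails at once if the ring cone, the mandrel or the hammer is moved by more than 5 cm (distance of any of ring_cone, mandrel, hammer from where it was at the start of the episode above 0.05 m).
Of long_block, square_block, mid_block, case_a, case_b only 4 to 5 are there at a start; the rules pass over those that are not, and their reading is None.
At some moment in a run one of long_block, square_block, mid_block, case_a, case_b may be knocked a few centimetres aside while the robot is not near it.
It also fails if it takes over 210 s, if anything falls off the work surface, if the arm or the gripper's body presses on something with over 40 N, if the wrist force passes 120 N, or if a joint passes its speed limit or range.

### The arm

A 6-joint arm with a two-finger parallel gripper is mounted at the origin on the work surface. World frame = base frame: x ahead of the robot, y to its left, z up, the work surface at z = 0. Lengths are in mm, angles in rad, forces in N, time in s.
With the tool pointing down it reaches from about 350 to 975 mm from the base axis. Payload 7.1 kg.
Tool frame: the origin (TCP) lies midway between the tips of the shut fingers; the grasp point (between the pads) lies 19 mm behind it; z points along the fingers, y is the line along which they close (so a half turn about z gives the same grasp; the last joint's range is limited). The gripper opens to 88 mm and grips with 3 to 60 N. Pads are 20 mm wide; open, the fingers measure 115 mm over their backs; the gripper's body (75 mm by 178 mm) begins 61 mm behind the grasp point.
Start: joints at [1.239, 0.423, 1.63, -0, 1.089, -0.019], TCP at [192.296, 594.666, 222.675] pointing down, gripper open.
Joint ranges: [-3, 3], [-0.9, 2.11], [0.09, 2.58], [-1.31, 4.45], [0.11, 2.69], [-2.54, 2.54]. Speed limits (rad/s): [2.39, 2.39, 3.01, 3.14, 3.14, 3.14].

### API

Orientations are given as a rotation vector (axis times angle).
In Python, from workcell import ctrl gives the robot as it stands. The module is installed in compiled form; this text tells all that it offers.
- The arm moves only by the tool apply_moves, never from a script. Its argument "targets" is a list of rows, each a list of 3 entries, a list of its own where there are three numbers: the opening, from -1 (shut) to 1 (fully open), then the shift along the tool's x, y, z normalised to -1 to 1, where 1 is 5 cm, then the turn, a rotation vector about the tool's x, y, z normalised to -1 to 1, where 1 is 90 degrees. In form: [[jaw, [x, y, z], [wx, wy, wz]], ...]. A call has 1 to 8 rows; each row shifts and turns the commanded pose from where the row before left it, along the tool's axes as they then stand; what a row does not reach is not made up. A row lasts 1/8 s, in which the tool goes at most 62.5 mm and 10.7 degrees, less where a joint would pass 70% of its speed; a pose out of reach is approached as far as the arm can. A call with a number of a shift or a turn outside -1 to 1 is refused whole. A call with a gripper value outside its range is refused whole. The fingers move at their own pace and stop on an object; the grip force is fixed at half the most. Time passes only in rows, so rows that do not move let the fingers close. It gives the time, the measured TCP pose, the force, the opening and the grip force at its end, in the units of the state.
- ctrl.get_obs(): the state, without advancing time (a new reading comes with each control period).
- ctrl.get_image(name): name is "side" or "top" or "wrist"; returns a dict with "pixels" (384x512x3 uint8, blue, green, red), "camera_matrix" (3x3 intrinsics, pixels), "view" (4x4, takes a point from world to camera coordinates); the wrist camera has in their place "hand_eye" (4x4, takes a point from camera to tool coordinates, whose origin is the TCP and whose axes are the flange's). Camera axes: x right, y down, z forward; pixel columns grow to the right and rows downward; lengths in mm; the calibration is good to about 2 mm. A picture is of the moment at which its call begins: read the wrist's pose just before it. There is no depth.
- ctrl.close_job(): hands the job in; it is judged then, once.
Trained networks look in the newest picture that a camera, given by its name, has taken for a name from the list of things; names that differ only in an ending like _2 or _b are one class to them, and where a whole thing is asked for, a point or a joint stands for the part that bears it (a point fixed in the world has none). Each returns a list of dicts, best first, with "score" (0 to 1); they miss things now and then, are a little off and sometimes report something else, mostly with a low value. They report only what shows in the picture. A call takes as long as a camera call. They do not tell look-alikes from the thing itself.
- ctrl.masks_of(label, camera): "region" (384x512 bool, what is visible of it) and "bbox" ([left, top, right, bottom] in pixels, round what is visible of it).
- ctrl.pinpoint(label, camera): "xy" ([column, row] in pixels: a listed point, or the origin of a listed thing).
The state is a dict: "t": time; "qpos": joint angles; "qvel": joint speeds; "joint_torque": joint torques, N m; "ee_pos": TCP position; "orientation": TCP orientation; "ft_force": force on the tool from outside, world axes, zero at the start; "moment": the same for the moment, N m; "width": finger opening in mm; "grasp_force": force on a finger pad.
Only numpy, scipy, OpenCV 4.12 (cv2) and the standard library are available. Lean on these libraries where they do the work, as an engineer would, in place of code of your own. Each camera call takes 0.05 s, during which the arm holds its last target. There are 200 camera calls.

## Working session

There is one attempt and no reset: what is moved stays moved. The work goes in short steps, Python scripts to look and compute and a tool call to move; the robot and the scene stay as the last step left them, time stands still between calls to the robot, and variables do not carry over. Pictures are saved under pics/ and viewed, at most 14 in all, crops included, and the job is handed in when it is done.

Besides the shell and the picture viewer there is one more tool, called in YAML: its name, and indented under it one key for each argument. apply_moves: Moves the arm, as the interface text tells. Scaled input: -1 to 1 covers 5 cm each way for a shift and 90 degrees each way for a turn. Its arguments: {"type":"object","properties":{"targets":{"type":"array"}},"required":["targets"]}

```bash
mkdir -p pics; cat > h.py <<'E'
import numpy as np, cv2
from scipy.spatial.transform import Rotation as R
from workcell import ctrl
def cam(n):
    o=ctrl.get_obs(); im=ctrl.get_image(n); K=np.array(im["camera_matrix"])
    if n=="wrist":
        T=np.eye(4); T[:3,:3]=R.from_rotvec(o["orientation"]).as_matrix(); T[:3,3]=o["ee_pos"]
        V=np.linalg.inv(T@np.array(im["hand_eye"]))
    else: V=np.array(im["view"])
    return np.array(im["pixels"]),K,V
def onplane(uv,K,V,z):
    uv=np.atleast_2d(np.array(uv,float)); C=np.linalg.inv(V)
    d=(C[:3,:3]@np.linalg.inv(K)@np.c_[uv,np.ones(len(uv))].T).T
    return C[:3,3]+d*((z-C[2,3])/d[:,2])[:,None]
def tri(l):
    A=[];
    for uv,K,V in l:
        P=K@V[:3]; A+=[uv[0]*P[2]-P[0],uv[1]*P[2]-P[1]]
    X=np.linalg.svd(np.array([a/np.linalg.norm(a[:3]) for a in A])); X=X[2][-1]; return X[:3]/X[3]
def proj(p,K,V):
    c=K@(V[:3,:3]@np.asarray(p,float)+V[:3,3]); return c[:2]/c[2]
E
python3 - <<'E'
from h import *
d={}
for n in("top","side","wrist"):
    d[n]=cam(n); cv2.imwrite(f"pics/{n}0.png",d[n][0])
o=ctrl.get_obs(); print(o["t"],o["ee_pos"],o["orientation"],o["width"])
for n in("top","side"): print(n,np.round(np.linalg.inv(d[n][2])[:3],2).tolist(),d[n][1][0,0])
for l in "long_block square_block mid_block anvil case_a tray socket ring_cone mandrel hammer tray_hole0 tray_hole1 tray_hole2 socket_hole0 cab_front drawer_floor cab_drawer0_handle".split():
    ps={n:ctrl.pinpoint(l,n) for n in("top","side")}
    print(l,{n:[(np.round(q["xy"]).astype(int).tolist(),round(q["score"],2)) for q in v[:4]] for n,v in ps.items()}, end=" ")
    if ps["top"] and ps["side"]: print(np.round(tri([(ps[n][0]["xy"],)+d[n][1:] for n in ps])).tolist())
    else: print()
print(ctrl.get_obs()["t"])
E
```

```text
0.15 [192.15719767 594.25878388 222.04541231] [-4.89286628e-01 -3.10303789e+00  1.94737981e-03] 87.35153936489347
top [[-0.02, -0.99, 0.1, 387.07], [-1.0, 0.02, 0.01, 24.88], [-0.02, -0.1, -0.99, 1775.5]] 414.93950550700725
side [[0.92, -0.27, 0.27, 191.86], [-0.38, -0.61, 0.69, -864.19], [-0.02, -0.75, -0.67, 968.55]] 405.43749102756595
long_block {'top': [([124, 241], 0.83), ([197, 252], 0.71)], 'side': [([170, 139], 0.62), ([181, 188], 0.58)]} [394.0, 612.0, -8.0]
square_block {'top': [([248, 231], 0.66), ([220, 240], 0.45), ([328, 216], 0.33)], 'side': [([223, 219], 0.77)]} [435.0, 76.0, -12.0]
mid_block {'top': [([167, 226], 0.53), ([281, 223], 0.48)], 'side': [([239, 244], 0.61), ([280, 205], 0.24)]} [579.0, 598.0, -790.0]
anvil {'top': [([222, 238], 0.45), ([169, 225], 0.23)], 'side': [([273, 276], 0.57), ([199, 198], 0.52)]} [583.0, 274.0, -771.0]
case_a {'top': [([393, 182], 0.82), ([304, 233], 0.78), ([370, 243], 0.77), ([340, 251], 0.75)], 'side': [([237, 322], 0.83), ([239, 276], 0.67), ([260, 360], 0.55)]} [456.0, -482.0, 331.0]
tray {'top': [([237, 180], 0.56)], 'side':
[... 844 characters left out ...]
82, 205], 0.71), ([238, 322], 0.7), ([272, 189], 0.55)]} [621.0, 116.0, 116.0]
tray_hole2 {'top': [([237, 181], 0.79), ([217, 180], 0.78), ([285, 223], 0.31)], 'side': [([264, 170], 0.89), ([282, 205], 0.71), ([238, 322], 0.7), ([272, 189], 0.55)]} [621.0, 116.0, 116.0]
socket_hole0 {'top': [], 'side': []} 
cab_front {'top': [([331, 175], 0.88), ([222, 239], 0.59), ([255, 182], 0.38), ([234, 179], 0.21)], 'side': [([331, 255], 0.94), ([237, 322], 0.5)]} [649.0, -269.0, 84.0]
drawer_floor {'top': [([326, 198], 0.66)], 'side': [([295, 277], 0.97)]} [555.0, -256.0, 19.0]
cab_drawer0_handle {'top': [([331, 216], 0.81), ([285, 197], 0.72)], 'side': [([276, 279], 0.57)]} [481.0, -268.0, 62.0]
1.85
```

View pics/top0.png

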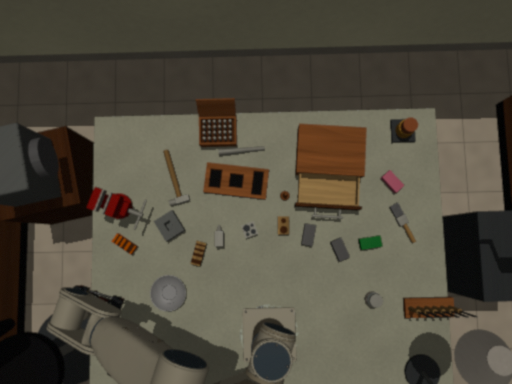

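View pics/side0.png

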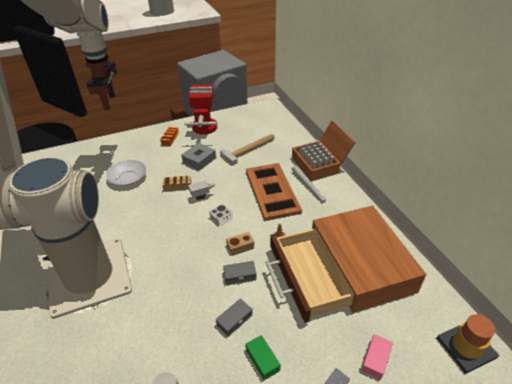

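The top view shows these candidates:
- **Blocks and anvil:** long block (199,252), square block (249,231), mid block (283,225) and anvil (220,237).
- **Cases:** two grey ones at (308,234) and (340,249).
- **Look-alikes to leave:** an orange long block at (125,244), and a green (370,243) and a pink (392,182) case.
- **Fixed things:** tray (237,181), socket (169,225), and cabinet with the open drawer (328,190).

All five movable things are present. Next I square the tool to the world axes and scan with the wrist camera.

apply_moves:
  targets:
    - [1,[0,0,-0.25],[0,0,0.1]]
    - [1,[0,0,-0.25],[0,0,0.1]]
    - [1,[0,0,-0.25],[0,0,0.1]]
    - [1,[0,0,-0.25],[0,0,0.1]]
    - [1,[0,0,-0.25],[0,0,0.1]]
    - [1,[0,0,-0.25],[0,0,0.1]]
    - [1,[0,0,-0.25],[0,0,0.1]]
    - [1,[0,0,-0.25],[0,0,0.1]]

```text
t: 2.85
ee_pos: [192.3, 594.6, 323.1]
orientation: [2.226, 2.217, -0.0]
ft_force: [0.2, 0.1, -0.4]
width: 87.4
grasp_force: 0.0
```

apply_moves:
  targets:
    - [1,[-0.6,0.8,0],[0,0,0]]
    - [1,[-0.6,0.8,0],[0,0,0]]
    - [1,[-0.6,0.8,0],[0,0,0]]
    - [1,[-0.6,0.8,0],[0,0,0]]
    - [1,[-0.6,0.8,0],[0,0,0]]
    - [1,[0,0,0],[0,0,0]]

```text
t: 3.6
ee_pos: [394.8, 443.0, 322.7]
orientation: [2.224, 2.218, 0.0]
ft_force: [-0.8, 0.6, 0.4]
width: 87.8
grasp_force: 0.0
```

```bash
python3 - <<'E'
from h import *
o=ctrl.get_obs(); print(o["t"],o["ee_pos"],o["orientation"],o["qpos"])
im=ctrl.get_image("wrist"); print(np.round(im["hand_eye"],3),im["camera_matrix"])
cv2.imwrite("pics/w1.png",im["pixels"])
for l in ("socket","anvil","long_block","socket_hole0"):
    print(l,[(q["xy"],q["score"]) for q in ctrl.pinpoint(l,"wrist")],[(q["bbox"],q["score"]) for q in ctrl.masks_of(l,"wrist")])
E
```

```text
3.6 [394.77071936 443.04075187 322.72559402] [2.22428008e+00 2.21791352e+00 2.50011590e-04] [ 8.23149629e-01  2.78737587e-01  1.60130114e+00 -5.14490785e-04
  1.26141387e+00  8.26172642e-01]
[[-0.00000e+00 -9.68000e-01 -2.50000e-01  6.81430e+01]
 [ 1.00000e+00 -1.00000e-03  1.00000e-03 -2.36000e-01]
 [-1.00000e-03 -2.50000e-01  9.68000e-01 -1.62505e+02]
 [ 0.00000e+00  0.00000e+00  0.00000e+00  1.00000e+00]] [[279.25144152   0.         252.66885419]
 [  0.         279.25144152 189.35015295]
 [  0.           0.           1.        ]]
socket [([292.4, 174.3], 0.73)] [([255.0, 138.8, 332.0, 216.7], 0.75), ([238.7, 296.8, 288.5, 307.6], 0.74)]
anvil [([272.9, 332.4], 0.72)] [([235.6, 296.9, 287.9, 306.9], 0.76), ([341.2, 161.8, 490.1, 227.5], 0.46)]
long_block [([225.6, 239.7], 0.96), ([247.5, 59.6], 0.88)] [([195.9, 227.0, 256.0, 264.0], 0.74), ([221.8, 16.1, 279.6, 93.0], 0.71)]
socket_hole0 [([292.8, 179.6], 0.8)] [([251.9, 140.6, 331.0, 215.4], 0.72), ([339.8, 253.4, 402.4, 329.3], 0.52)]
```

View pics/w1.png

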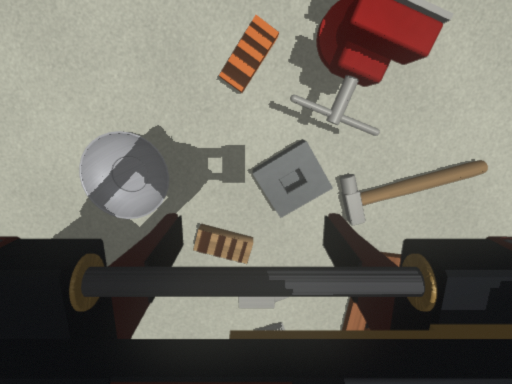

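The wrist view shows the socket at (291,178), the hardwood long block at (225,243), the orange look-alike at (248,55) and the hammer at (400,195). Next I sweep lower along y, storing masks for model fits.

```bash
cat >> h.py <<'E'
import pickle,sys
def box(a,b,h,z0=0): return np.array([[sx*a/2,sy*b/2,z] for sx in(-1,1) for sy in(-1,1) for z in(z0,z0+h)])
MODEL=dict(long_block=box(100,42,32),square_block=box(56,56,32),mid_block=box(76,48,32),case_a=box(90,48,34),tray=box(130,270,18),
 socket=box(100,90,40),anvil=np.r_[box(64,36,30,26),[[58,0,52],[58,0,48]],box(30,20,26)])
def snap(tag,labels):
    im,K,V=cam("wrist"); cv2.imwrite(f"pics/{tag}.png",im)
    m=[(l,r["score"],np.array(r["region"]),r["bbox"]) for l in labels for r in ctrl.masks_of(l,"wrist") if r["score"]>.3]
    pickle.dump((im,K,V,m),open(f"{tag}.pkl","wb")); return im,K,V,m
def hullmask(P,K,V,s,pose,freez=False):
    x,y,a=pose[:3]; z=pose[3] if len(pose)>3 else 0
    c,n=np.cos(a),np.sin(a); W=P@np.array([[c,n,0],[-n,c,0],[0,0,1]])+[x,y,z]
    q=np.array([proj(w,K,V) for w in W]); h=cv2.convexHull(((q+.5)*s*16).astype(np.int32))
    m=np.zeros((384*s,512*s),np.uint8); cv2.fillConvexPoly(m,h,1,cv2.LINE_8,4); return m
def fit(label,views,x0,s=3,z=False):
    """views: list of (mask,K,V); returns pose (x,y,yaw) and mean IoU"""
    from scipy.optimize import minimize
    ms=[cv2.resize(m.astype(np.uint8)*255,None,fx=s,fy=s,interpolation=cv2.INTER_LINEAR)>127 for m,_,_ in views]
    def cost(p):
        t=0
        for m,(_,K,V) in zip(ms,views):
            h=hullmask(MODEL[label],K,V,s,p)>0; t+=(h&m).sum()/max(1,(h|m).sum())
        return -t/len(ms)
    best=None
    for a0 in ([x0[2]] if len(x0)>2 else np.arange(0,np.pi*(2 if label=="anvil" else 1),np.pi/6)):
        st=np.array([[0,0,0,0],[8,0,0,0],[0,8,0,0],[0,0,.2,0],[0,0,0,5]],float); n=4 if z else 3
        p0=np.r_[x0[:2],a0,0][:n]
        r=minimize(cost,p0,method="Nelder-Mead",options=dict(initial_simplex=p0+st[:n+1,:n],maxfev=60 if len(x0)<3 else 150,xatol=.05,fatol=1e-4))
        if best is None or r.fun<best.fun: best=r
    if len(x0)<3: return fit(label,views,best.x,s,z)
    return best.x,-best.fun
def report(tag,m,K,V,labels=None,maxz=16):
    for l,sc,reg,bb in m:
        if l not in MODEL: continue
        u,v=(bb[0]+bb[2])/2,(bb[1]+bb[3])/2
        if bb[3]>232 or bb[1]<2: continue
        p,iou=fit(l,[(reg,K,V)],onplane([u,v],K,V,maxz)[0][:2])
        print(tag,l,round(sc,2),"px",int(u),int(v),"pose",np.round(p[:2],1),"yaw",round(np.degrees(p[2])%360,1),"iou",round(iou,3))
E
python3 -c "
from h import *
ctrl.get_obs()
im,K,V,m=snap('w1b',['socket']); report('w1b',m,K,V)"
```

```text
w1b socket 0.56 px 293 178 pose [460.  410.8] yaw 30.7 iou 0.973
```

apply_moves:
  targets:
    - [1,[-0.65,0.25,0.2],[0,0,0]]
    - [1,[-0.65,0.25,0.2],[0,0,0]]
    - [1,[-0.65,0.25,0.2],[0,0,0]]
    - [1,[-0.65,0.25,0.2],[0,0,0]]
    - [1,[-0.65,0.25,0.2],[0,0,0]]
    - [1,[-0.65,0.25,0.2],[0,0,0]]
    - [1,[-0.65,0.25,0.2],[0,0,0]]
    - [1,[-0.65,0.25,0.2],[0,0,0]]

```text
t: 5.15
ee_pos: [493.2, 184.2, 242.5]
orientation: [2.219, 2.223, 0.001]
ft_force: [0.3, 0.6, 0.4]
width: 87.8
grasp_force: 0.0
```

```bash
python3 -c "
from h import *
im,K,V,m=snap('w2',['long_block','square_block','mid_block','anvil','tray','socket']); report('w2',m,K,V)"
```

```text
w2 long_block 0.95 px 136 87 pose [341.1 289.5] yaw 163.6 iou 0.945
w2 anvil 0.63 px 188 158 pose [400.8 198.7] yaw 1.8 iou 0.919
```

apply_moves:
  targets:
    - [1,[-0.8,0,0],[0,0,0]]
    - [1,[-0.8,0,0],[0,0,0]]
    - [1,[-0.8,0,0],[0,0,0]]
    - [1,[-0.8,0,0],[0,0,0]]
    - [1,[-0.6,0,0],[0,0,0]]
    - [1,[0,0,0],[0,0,0]]

```text
t: 6.25
ee_pos: [493.3, -5.4, 243.1]
orientation: [2.221, 2.221, 0.001]
ft_force: [-0.2, 0.4, 0.2]
width: 87.7
grasp_force: 0.0
```

```bash
python3 -c "
from h import *
im,K,V,m=snap('w3',['square_block','mid_block','anvil','tray','case_a']); report('w3',m,K,V)"
```

```text
w3 square_block 0.79 px 209 109 pose [435.9  72.7] yaw 19.4 iou 0.942
w3 mid_block 0.97 px 222 210 pose [450.2 -71. ] yaw 359.3 iou 0.956
```

apply_moves:
  targets:
    - [1,[-0.8,0,0],[0,0,0]]
    - [1,[-0.8,0,0],[0,0,0]]
    - [1,[-0.8,0,0],[0,0,0]]
    - [1,[-0.8,0,0],[0,0,0]]
    - [1,[-0.8,0,0],[0,0,0]]
    - [1,[-0.8,0,0],[0,0,0]]
    - [1,[0,0,0],[0,0,0]]

```text
t: 7.42
ee_pos: [493.8, -246.4, 242.6]
orientation: [2.222, 2.22, -0.0]
ft_force: [-0.1, -0.5, 1.0]
width: 88.0
grasp_force: 0.0
```

```bash
python3 -c "
from h import *
im,K,V,m=snap('w4',['case_a','mid_block','square_block','cab_drawer0_handle']); report('w4',m,K,V)
for l in ('drawer_floor','cab_front','cab_drawer0_handle'): print(l,[(q['xy'],q['score']) for q in ctrl.pinpoint(l,'wrist')[:2]])
a,b,c=[cv2.resize(cv2.imread(f'pics/w{i}.png')[:240],(400,188)) for i in (2,3,4)]
cv2.imwrite('pics/mont.png',np.vstack([a,b,c]))"
```

```text
w4 case_a 0.76 px 189 116 pose [ 409.8 -175.3] yaw 168.4 iou 0.957
drawer_floor [([282.9, 175.1], 0.77)]
cab_front [([374.4, 193.6], 0.55)]
cab_drawer0_handle [([243.1, 174.5], 0.58)]
```

View pics/mont.png

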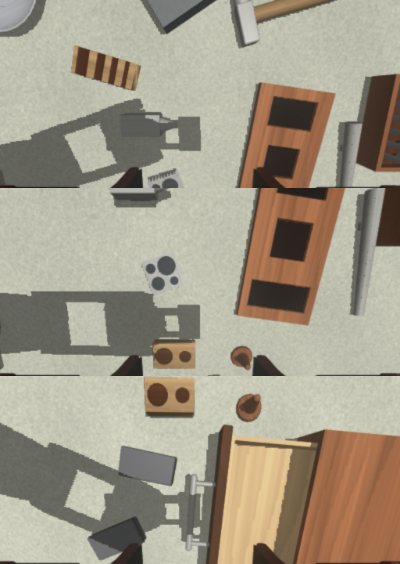

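The montage shows the tray with its pockets (the long pocket is at the low-y end, the mid pocket at the high-y end), square block (160,272), mid block (175,355), and two grey cases at (147,465) and (117,538). I now look straight down at the tray.

apply_moves:
  targets:
    - [1,[0.75,0.375,0],[0,0,0]]
    - [1,[0.75,0.375,0],[0,0,0]]
    - [1,[0.75,0.375,0],[0,0,0]]
    - [1,[0.75,0.375,0],[0,0,0]]
    - [1,[0.75,0.375,0],[0,0,0]]
    - [1,[0.75,0.375,0],[0,0,0]]
    - [1,[0.75,0.375,0],[0,0,0]]
    - [1,[0.75,0.375,0],[0,0,0]]

```text
t: 8.82
ee_pos: [643.4, 57.1, 242.8]
orientation: [2.219, 2.224, 0.0]
ft_force: [-0.1, -0.5, 0.5]
width: 87.5
grasp_force: 0.0
```

```bash
python3 - <<'E'
from h import *
print(ctrl.get_obs()["ee_pos"]); im,K,V,m=snap('w5',['tray','tray_hole0']); print(ctrl.get_obs()["ee_pos"],[(a[0],a[1],a[3]) for a in m])
report('w5',[a for a in m if a[0]=='tray'],K,V)
for q in ctrl.pinpoint('tray_hole0','wrist'): print(np.round(q['xy'],1),q['score'],onplane(q['xy'],K,V,18)[0].round(1))
# rectified top plane z=18, 0.5mm/px, u=+y reversed , v = -x
X0,Y0=740,280; s=.5
q=np.float32([proj([X0-s*v,Y0-s*u,18],K,V) for u,v in((0,0),(640,0),(640,420),(0,420))])
H=cv2.getPerspectiveTransform(q,np.float32([(0,0),(640,0),(640,420),(0,420)]))
w=cv2.warpPerspective(im,H,(640,420)); 
d=(w.max(2)<60).astype(np.uint8); d=cv2.morphologyEx(d,cv2.MORPH_OPEN,np.ones((9,9)))
for c in cv2.findContours(d,0,2)[0]:
    if cv2.contourArea(c)>3000:
        (u,v),(a,b),an=cv2.minAreaRect(c); print("dark",round(X0-s*v,1),round(Y0-s*u,1),"size",a*s,b*s,"ang",round(an,1))
        cv2.drawContours(w,[cv2.boxPoints(((u,v),(a,b),an)).astype(int)],-1,(0,255,0),1)
cv2.imwrite('pics/tray.png',w)
E
```

```text
[643.36951392  57.13413399 242.76574236]
[643.26220614  57.35851738 242.44477655] [('tray', 0.68, [200.4, 1.4, 323.6, 217.2]), ('tray_hole0', 0.97, [197.6, 0.0, 324.1, 217.5])]
[253.6 118.1] 0.67 [644.6 124.2  18. ]
[245.4 181.7] 0.57 [633.2  36.5  18. ]
[267.9  46.2] 0.57 [662.5 212.3  18. ]
dark 648.1 126.3 size 55.82951354980469 55.35358428955078 ang 7.8
dark 634.8 36.7 size 41.901275634765625 99.55681610107422 ang 7.8
dark 660.4 214.8 size 48.428497314453125 75.62626647949219 ang 7.5
dark 635.3 272.2 size 209.49996948242188 15.499998092651367 ang 90.0
```

View pics/tray.png

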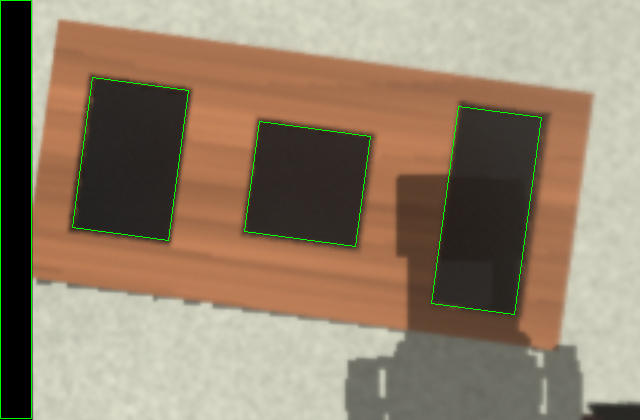

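The rectified view shows all three pockets cleanly. Their dark floors read 99.6x42, 56x55 and 76x48 mm at 90 mm spacing, with the tray yawed about -8°. I turn the tool to the placing yaw and look again, to remove the hand-eye bias.

apply_moves:
  targets:
    - [1,[0.6,0.72,0],[0,0,0]]
    - [1,[0.6,0.72,0],[0,0,0]]

```text
t: 9.28
ee_pos: [715.3, 114.4, 243.2]
orientation: [2.222, 2.221, -0.0]
ft_force: [0.3, -1.0, 0.2]
width: 88.0
grasp_force: 0.0
```

apply_moves:
  targets:
    - [1,[0,0,0],[0,0,-0.114]]
    - [1,[0,0,0],[0,0,-0.114]]
    - [1,[0,0,0],[0,0,-0.114]]
    - [1,[0,0,0],[0,0,-0.114]]
    - [1,[0,0,0],[0,0,-0.114]]
    - [1,[0,0,0],[0,0,-0.114]]
    - [1,[0,0,0],[0,0,-0.114]]
    - [1,[0,0,0],[0,0,-0.114]]

```text
t: 10.28
ee_pos: [714.4, 113.8, 242.7]
orientation: [-0.208, -3.134, 0.001]
ft_force: [0.2, 0.6, -0.1]
width: 87.8
grasp_force: 0.0
```

```bash
cat >> h.py <<'E'
def toolyaw(): # angle (deg) of tool y in world
    y=R.from_rotvec(ctrl.get_obs()["orientation"]).as_matrix()[:,1]; return np.degrees(np.arctan2(y[1],y[0]))
def pockets(im,K,V,X0=740,Y0=280):
    s=.5; q=np.float32([proj([X0-s*v,Y0-s*u,18],K,V) for u,v in((0,0),(640,0),(640,420),(0,420))])
    w=cv2.warpPerspective(im,cv2.getPerspectiveTransform(q,np.float32([(0,0),(640,0),(640,420),(0,420)])),(640,420),borderValue=(255,255,255))
    d=(w.max(2)<60).astype(np.uint8); d=cv2.morphologyEx(d,cv2.MORPH_OPEN,np.ones((9,9)))
    for c in cv2.findContours(d,0,2)[0]:
        if cv2.contourArea(c)>3000:
            (u,v),(a,b),an=cv2.minAreaRect(c); print("dark",round(X0-s*v,1),round(Y0-s*u,1),"size",round(a*s,1),round(b*s,1),"ang",round(an,1))
    return w
E
python3 - <<'E'
from h import *
o=ctrl.get_obs();print(o["ee_pos"],o["qpos"].round(2),toolyaw()); im,K,V=cam("wrist"); cv2.imwrite("pics/w6.png",im); pockets(im,K,V)
im,K,V,m=pickle.load(open("w5.pkl","rb")); 
E
```

```text
[714.37259578 113.78050469 242.70151426] [ 0.14  0.55  1.37 -0.    1.22 -1.3 ] 82.42223645528757
dark 647.4 126.1 size 57.2 56.2 ang 7.8
dark 635.1 36.7 size 42.3 99.4 ang 7.6
dark 660.2 213.7 size 47.1 74.5 ang 7.3
```

Both tray views agree within about 0.7 mm, so the calibration is good. Pockets: h0 (635.0,36.7), h1 (647.7,126.2), h2 (660.3,214.3), yaw about -7.9°. On to the mid block.

apply_moves:
  targets:
    - [1,[0.42,-0.55,0.15],[0,0,0]]
    - [1,[0.42,-0.55,0.15],[0,0,0]]
    - [1,[0.42,-0.55,0.15],[0,0,0]]
    - [1,[0.42,-0.55,0.15],[0,0,0]]
    - [1,[0.42,-0.55,0.15],[0,0,0]]
    - [1,[0.42,-0.55,0.15],[0,0,0]]
    - [1,[0.42,-0.55,0.15],[0,0,0]]
    - [1,[0.42,-0.55,0.15],[0,0,-0.077]]

```text
t: 11.32
ee_pos: [516.9, -81.1, 182.7]
orientation: [0.027, 3.141, -0.0]
ft_force: [0.2, -0.3, 0.7]
width: 87.5
grasp_force: 0.0
```

```bash
cat >> h.py <<'E'
def go(x,y,z,yaw=None,n=8):
    """print tool-frame shift (units of 50mm) and turn to reach a pose, with per-row values; shift first, turn after"""
    o=ctrl.get_obs(); M=R.from_rotvec(o["orientation"]).as_matrix()
    d=M.T@(np.array([x,y,z])-o["ee_pos"])/50; out=f"shift {d.round(3)} /{n}: {(d/n).round(3)}"
    if yaw is not None:
        t=-((yaw-toolyaw()+180)%360-180)/90; out+=f" turn {t:.3f} /{n}: {t/n:.3f}"
    print(out)
E
python3 - <<'E'
from h import *
o=ctrl.get_obs();print(o["ee_pos"],toolyaw())
im,K,V,m=snap('w7',['mid_block','square_block','case_a']); report('w7',m,K,V)
E
```

```text
[516.93306257 -81.095282   182.67424319] 89.01557478701397
w7 mid_block 0.58 px 261 118 pose [450.3 -70.9] yaw 179.0 iou 0.954
w7 square_block 0.61 px 389 100 pose [436.   72.9] yaw 18.6 iou 0.968
w7 case_a 0.88 px 165 79 pose [ 410.1 -174.7] yaw 348.3 iou 0.932
```

apply_moves:
  targets:
    - [1,[0.668,0.09,0.5],[0,0,0]]
    - [1,[0.668,0.09,0.5],[0,0,0]]
    - [1,[0,0,0.7],[0,0,0]]
    - [1,[0,0,0.7],[0,0,0]]
    - [1,[0,0,0.6],[0,0,0]]
    - [1,[0,0,0.2],[0,0,0]]
    - [1,[0,0,0.17],[0,0,0]]
    - [-1,[0,0,0],[0,0,0]]

```text
t: 12.52
ee_pos: [452.3, -69.5, 14.4]
orientation: [0.026, 3.141, -0.0]
ft_force: [0.4, -0.4, 0.5]
width: 81.2
grasp_force: 0.0
```

apply_moves:
  targets:
    - [-1,[0,0,0],[0,0,0]]
    - [-1,[0,0,0],[0,0,0]]
    - [-1,[0,0,0],[0,0,0]]
    - [-1,[0,0,0],[0,0,0]]
    - [-1,[0,0,-0.2],[0,0,0]]
    - [-1,[0,0,-0.8],[0,0,0]]
    - [-1,[0,0,-0.8],[0,0,0]]
    - [-1,[0,0,0],[0,0,0]]

```text
t: 13.52
ee_pos: [453.8, -69.9, 106.9]
orientation: [0.025, 3.136, -0.002]
ft_force: [0.6, 0.1, -2.7]
width: 47.9
grasp_force: 30.0
```

```bash
python3 - <<'E'
from h import *
o=ctrl.get_obs();print(o["t"],o["ee_pos"],toolyaw(),o["width"],o["grasp_force"])
im,K,V=cam("wrist"); cv2.imwrite("pics/held1.png",im)
go(660.3,214.3,75,82.1)
vs=[]
for t in("w3","w7"):
    _,k,v,m=pickle.load(open(t+".pkl","rb")); r=[a for a in m if a[0]=="mid_block"][0]; vs.append((r[2],k,v))
print("mid z check",fit("mid_block",vs,(450.3,-70.9,0),z=True))
E
```

```text
13.525 [453.75858799 -69.90934556 106.92827012] 89.08896000422239 47.902002661838395 29.999653100967407
shift [-4.061  5.746  0.618] /8: [-0.508  0.718  0.077] turn 0.078 /8: 0.010
mid z check (array([ 4.50259899e+02, -7.09142563e+01, -1.08287021e-02, -1.06041012e+00]), np.float64(0.9548155475304678))
```

View pics/held1.png

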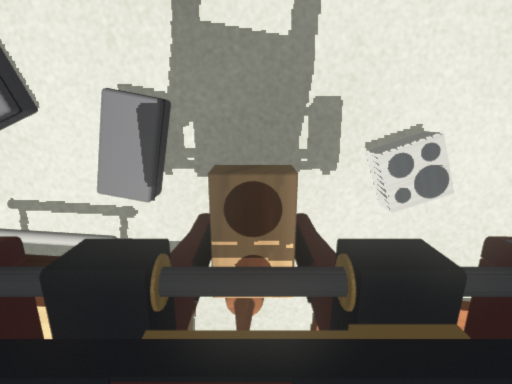

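The mid block is held square between the fingers. Its camera-side face spans rows 165 to 180 at columns 210 to 297. I measure its offset along the fingers and settle the pose reading.

```bash
cat >> h.py <<'E'
def held(half,zb,h=32,c0=235,c1=275,r0=140,r1=215):
    """rows of strong brightness steps at the camera-side end of the held thing, and tool-x of the object's centre implied if that row is its top/bottom edge"""
    o=ctrl.get_obs(); im,K,V=cam("wrist"); M=R.from_rotvec(o["orientation"]).as_matrix()
    g=im[:,c0:c1].astype(float).sum(2).mean(1)/3; d=np.diff(cv2.GaussianBlur(g[:,None],(1,5),0)[:,0])
    for r in sorted(sorted(range(r0,r1),key=lambda i:-abs(d[i]))[:60]):
        if abs(d[r])==abs(d[r-2:r+3]).max() and abs(d[r])>2:
            t=[ (M.T@(onplane([(c0+c1)/2,r+.5],K,V,o["ee_pos"][2]-zb+z)[0]-o["ee_pos"]))[0]-half for z in(0,h)]
            print("row",r,"step",round(d[r],1),"centre tool-x if bottom edge",round(t[0],1),"if top edge",round(t[1],1))
E
python3 - <<'E'
from h import *
for i in range(3):
    o=ctrl.get_obs();print(o["ee_pos"].round(1),round(toolyaw(),1)); 
    if i<2: ctrl.get_image("wrist")
held(38,14.4)
E
```

```text
[452.6 -69.7 105.4] 89.1
[451.7 -69.6 104.4] 89.1
[451.2 -69.5 103.7] 89.1
row 164 step -17.6 centre tool-x if bottom edge 0.8 if top edge 6.2
row 174 step 5.4 centre tool-x if bottom edge -5.7 if top edge 0.8
row 181 step -7.7 centre tool-x if bottom edge -10.3 if top edge -3.0
```

apply_moves:
  targets:
    - [-1,[-0.52,0.718,0],[0,0,0]]
    - [-1,[-0.52,0.718,0],[0,0,0]]
    - [-1,[-0.52,0.718,0],[0,0,0]]
    - [-1,[-0.52,0.718,0],[0,0,0]]
    - [-1,[-0.52,0.718,0],[0,0,0]]
    - [-1,[-0.52,0.718,0.1],[0,0,0]]
    - [-1,[-0.52,0.718,0.2],[0,0,0]]
    - [-1,[-0.52,0.718,0.2],[0,0,0.077]]

```text
t: 14.72
ee_pos: [664.0, 215.2, 76.5]
orientation: [-0.219, -3.131, 0.002]
ft_force: [1.3, -0.2, -0.6]
width: 47.6
grasp_force: 30.0
```

apply_moves:
  targets:
    - [-1,[0,0,0],[0,0,0]]
    - [-1,[0,0,0],[0,0,0]]
    - [-1,[0,0,0],[0,0,0]]

```text
t: 15.1
ee_pos: [663.5, 213.1, 78.7]
orientation: [-0.215, -3.133, 0.001]
ft_force: [0.6, -1.0, -1.4]
width: 47.8
grasp_force: 30.0
```

```bash
python3 - <<'E'
from h import *
go(661.3,214.2,24.4,82.1,1); o=ctrl.get_obs(); print(o["ee_pos"],toolyaw(),o["width"],o["ft_force"])
E
```

```text
shift [0.044 0.016 1.085] /1: [0.044 0.016 1.085] turn 0.000 /1: 0.000
[663.47814034 213.14892921  78.66367293] 82.14238627275712 47.76533608216696 [ 0.61871945 -1.03594731 -1.35469306]
```

apply_moves:
  targets:
    - [-1,[0.044,0.016,0.4],[0,0,0]]
    - [-1,[0,0,0.35],[0,0,0]]
    - [-1,[0,0,0],[0,0,0]]
    - [-1,[0,0,0.1],[0,0,0]]
    - [-1,[0,0,0.1],[0,0,0]]
    - [-1,[0,0,0.1],[0,0,0]]
    - [-1,[0,0,0],[0,0,0]]
    - [-1,[0,0,0],[0,0,0]]

```text
t: 16.1
ee_pos: [662.4, 215.4, 26.8]
orientation: [0.215, 3.134, 0.0]
ft_force: [-0.2, -0.8, -1.7]
width: 47.8
grasp_force: 30.0
```

```bash
python3 - <<'E'
from h import *
go(661.3,214.2,24.4,82.1,1); o=ctrl.get_obs(); print(o["ee_pos"],toolyaw(),o["width"],o["ft_force"],o["moment"])
E
```

```text
shift [ 0.019 -0.028  0.048] /1: [ 0.019 -0.028  0.048] turn 0.001 /1: 0.001
[662.44962627 215.43792076  26.81904753] 82.1622712408948 47.7607790505362 [-0.21374225 -0.7879222  -1.66614356] [ 0.0113445  -0.01334393  0.02944622]
```

apply_moves:
  targets:
    - [-1,[0,0,0.05],[0,0,0]]
    - [-1,[0,0,0],[0,0,0]]
    - [0.35,[0,0,0],[0,0,0]]
    - [0.35,[0,0,0],[0,0,0]]
    - [0.35,[0,0,0],[0,0,0]]
    - [0.35,[0,0,-0.6],[0,0,0]]
    - [1,[0,0,-0.8],[0,0,0]]
    - [1,[0,0,-0.8],[0,0,0]]

```text
t: 17.1
ee_pos: [662.1, 215.3, 135.0]
orientation: [-0.215, -3.134, 0.0]
ft_force: [0.4, -0.1, -0.2]
width: 76.0
grasp_force: 0.0
```

apply_moves:
  targets:
    - [1,[0,0,-0.8],[0,0,0]]
    - [1,[0,0,0],[0,0,0]]
    - [1,[0,0,0],[0,0,0]]

```text
t: 17.48
ee_pos: [661.8, 215.2, 173.6]
orientation: [-0.215, -3.133, 0.0]
ft_force: [0.2, 0.5, -0.3]
width: 87.6
grasp_force: 0.0
```

```bash
python3 - <<'E'
from h import *
im,K,V,m=snap('w8',['mid_block'])
for l,s,r,b in m: print(s,b,fit(l,[(r,K,V)],(660.3,214.3,-.138),z=True))
go(406,270,180,73.6)
E
```

```text
0.55 [228.2, 144.6, 276.5, 214.0] (array([ 6.61848055e+02,  2.15482647e+02, -1.38440867e-01,  3.80858254e+00]), np.float64(0.9792998153671354))
shift [ 5.21   0.392 -0.138] /8: [ 0.651  0.049 -0.017] turn 0.095 /8: 0.012
```

The mid block's top reads low and its position matches the pocket, so it is seated. The long block is next.

apply_moves:
  targets:
    - [1,[0.65,0.05,-0.02],[0,0,0]]
    - [1,[0.65,0.05,-0.02],[0,0,0]]
    - [1,[0.65,0.05,-0.02],[0,0,0]]
    - [1,[0.65,0.05,-0.02],[0,0,0]]
    - [1,[0.65,0.05,-0.02],[0,0,0]]
    - [1,[0.65,0.05,-0.02],[0,0,0]]
    - [1,[0.65,0.05,-0.02],[0,0,0]]
    - [1,[0.65,0.05,-0.02],[0,0,0.095]]

```text
t: 18.58
ee_pos: [405.8, 270.4, 181.0]
orientation: [-0.453, -3.107, 0.002]
ft_force: [-0.2, -0.3, -0.2]
width: 87.8
grasp_force: 0.0
```

apply_moves:
  targets:
    - [1,[0,0,0],[0,0,0]]
    - [1,[0,0,0],[0,0,0]]
    - [1,[0,0,0],[0,0,0]]

```text
t: 18.95
ee_pos: [408.4, 270.5, 181.9]
orientation: [0.447, 3.11, -0.0]
ft_force: [0.5, 0.1, -0.2]
width: 88.2
grasp_force: 0.0
```

```bash
python3 - <<'E'
from h import *
im,K,V,m=snap('w9',['long_block','anvil','socket']); report('w9',m,K,V)
for l,s,r,b in m:
  if l=='long_block':
    u,v=(b[0]+b[2])/2,(b[1]+b[3])/2
    p,_=fit(l,[(r,K,V)],onplane([u,v],K,V,16)[0][:2]); y=np.degrees(p[2])%180
    go(p[0],p[1],14,(y+90)%180)
E
```

```text
w9 long_block 0.91 px 253 114 pose [341.  289.4] yaw 164.3 iou 0.978
w9 long_block 0.65 px 496 66 pose [387.8 605.5] yaw 56.5 iou 0.98
shift [ 1.392 -0.015  3.361] /8: [ 0.174 -0.002  0.42 ] turn -0.008 /8: -0.001
shift [2.28  6.314 3.36 ] /8: [0.285 0.789 0.42 ] turn -0.810 /8: -0.101
```

```bash
python3 -c "
import cv2
a=cv2.imread('pics/w9.png')[40:230,150:512]; cv2.imwrite('pics/c9.png',cv2.resize(a,None,fx=2.2,fy=2.2,interpolation=2))"
```

```text
(no output)
```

View pics/c9.png

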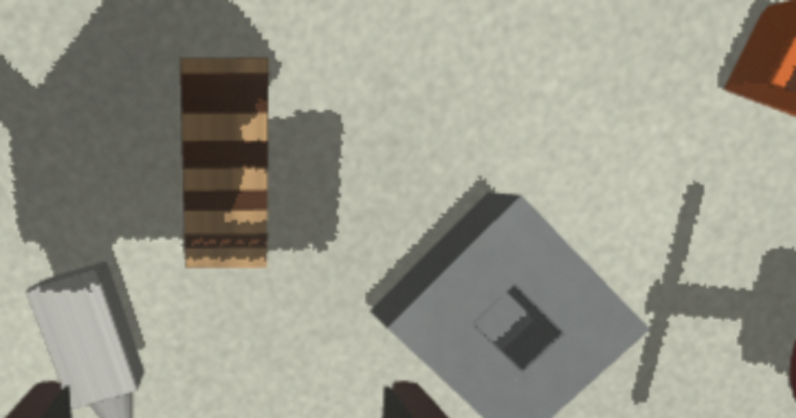

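The crop confirms the target. The natural hardwood block at wrist px (252,114) is the long block, and the orange one at the right edge (496,66) is left alone. The anvil at crop (85,330) has its horn toward the image bottom. Grasping the long block.

apply_moves:
  targets:
    - [1,[0.696,-0.008,0.5],[0,0,0]]
    - [1,[0.696,-0.007,0.5],[0,0,0]]
    - [1,[0,0,0.7],[0,0,0]]
    - [1,[0,0,0.7],[0,0,0]]
    - [1,[0,0,0.6],[0,0,0]]
    - [1,[0,0,0.2],[0,0,0]]
    - [1,[0,0,0.16],[0,0,0]]
    - [-1,[0,0,0],[0,0,0]]

```text
t: 20.15
ee_pos: [340.8, 289.7, 14.4]
orientation: [0.448, 3.109, 0.0]
ft_force: [-0.4, -0.4, 0.5]
width: 81.3
grasp_force: 0.0
```

apply_moves:
  targets:
    - [-1,[0,0,0],[0,0,0]]
    - [-1,[0,0,0],[0,0,0]]
    - [-1,[0,0,0],[0,0,0]]
    - [-1,[0,0,0],[0,0,0]]
    - [-1,[0,0,-0.2],[0,0,0]]
    - [-1,[0,0,-0.8],[0,0,0]]
    - [-1,[0,0,-0.8],[0,0,0]]
    - [-1,[0,0,0],[0,0,0]]

```text
t: 21.15
ee_pos: [342.0, 290.8, 106.9]
orientation: [0.447, 3.106, 0.007]
ft_force: [0.3, 0.8, -0.5]
width: 41.8
grasp_force: 30.0
```

apply_moves:
  targets:
    - [-1,[0,0,0],[0,0,0]]
    - [-1,[0,0,0],[0,0,0]]

```text
t: 21.4
ee_pos: [339.7, 289.0, 103.2]
orientation: [-0.448, -3.108, 0.003]
ft_force: [1.1, 0.2, -0.3]
width: 41.5
grasp_force: 30.0
```

```bash
python3 - <<'E'
from h import *
o=ctrl.get_obs(); print(o["ee_pos"],toolyaw(),o["width"],o["grasp_force"])
held(50,14,c0=240,c1=265,r0=120)
go(635,36.7,100,82.1); cv2.imwrite("pics/held2.png",cam("wrist")[0])
E
```

```text
[339.74263687 288.97165379 103.15064471] 73.61086250053084 41.5324743562978 29.979455173015594
row 148 step -15.6 centre tool-x if bottom edge -0.9 if top edge 2.6
row 155 step 5.1 centre tool-x if bottom edge -5.3 if top edge -1.0
row 168 step -10.5 centre tool-x if bottom edge -13.7 if top edge -7.9
row 201 step 12.2 centre tool-x if bottom edge -35.7 if top edge -25.9
shift [-7.088 -3.175  0.059] /8: [-0.886 -0.397  0.007] turn -0.094 /8: -0.012
```

apply_moves:
  targets:
    - [-1,[-0.786,-0.353,0],[0,0,0]]
    - [-1,[-0.786,-0.353,0],[0,0,0]]
    - [-1,[-0.786,-0.353,0],[0,0,0]]
    - [-1,[-0.786,-0.353,0],[0,0,0]]
    - [-1,[-0.786,-0.353,0],[0,0,0]]
    - [-1,[-0.786,-0.353,0],[0,0,0]]
    - [-1,[-0.786,-0.353,0],[0,0,0]]
    - [-1,[-0.786,-0.353,0],[0,0,0]]

```text
t: 22.5
ee_pos: [602.7, 64.3, 103.0]
orientation: [-0.448, -3.108, 0.001]
ft_force: [0.3, 0.1, -0.8]
width: 41.9
grasp_force: 30.0
```

apply_moves:
  targets:
    - [-1,[-0.786,-0.353,0],[0,0,-0.094]]
    - [-1,[0,0,0.5],[0,0,0]]
    - [-1,[0,0,0],[0,0,0]]
    - [-1,[0,0,0],[0,0,0]]
    - [-1,[0,0,0],[0,0,0]]
    - [-1,[0,0,0],[0,0,0]]

```text
t: 23.25
ee_pos: [635.2, 37.8, 79.9]
orientation: [0.216, 3.133, 0.0]
ft_force: [-0.1, 0.7, -1.4]
width: 41.5
grasp_force: 30.0
```

```bash
python3 - <<'E'
from h import *
o=ctrl.get_obs(); print(o["ee_pos"],toolyaw(),o["width"],o["ft_force"]); go(634.1,36.8,24,82.1,1)
E
```

```text
[635.233844    37.75543606  79.93830615] 82.09985097267989 41.50431541144954 [-0.05270086  0.72445295 -1.42720764]
shift [ 0.021 -0.022  1.119] /1: [ 0.021 -0.022  1.119] turn -0.000 /1: -0.000
```

apply_moves:
  targets:
    - [-1,[0.02,-0.02,0.4],[0,0,0]]
    - [-1,[0,0,0.35],[0,0,0]]
    - [-1,[0,0,0],[0,0,0]]
    - [-1,[0,0,0.12],[0,0,0]]
    - [-1,[0,0,0.12],[0,0,0]]
    - [-1,[0,0,0.1],[0,0,0]]
    - [-1,[0,0,0.02],[0,0,0]]
    - [-1,[0,0,0],[0,0,0]]

```text
t: 24.25
ee_pos: [634.1, 36.3, 24.3]
orientation: [0.217, 3.134, -0.0]
ft_force: [-1.1, -1.0, 4.6]
width: 41.9
grasp_force: 30.0
```

```bash
python3 - <<'E'
from h import *
o=ctrl.get_obs(); print(o["ee_pos"],toolyaw(),o["width"],o["ft_force"],o["moment"].round(2)); go(634.1,36.8,24,82.1,1)
E
```

```text
[634.12962621  36.32762002  24.31242655] 82.07377992834779 41.88686204482477 [-1.09547038 -1.04121825  4.63746945] [-0.27  0.33  0.  ]
shift [0.002 0.009 0.006] /1: [0.002 0.009 0.006] turn -0.000 /1: -0.000
```

apply_moves:
  targets:
    - [0.25,[0,0,0],[0,0,0]]
    - [0.25,[0,0,0],[0,0,0]]
    - [0.25,[0,0,0],[0,0,0]]
    - [0.25,[0,0,-0.6],[0,0,0]]
    - [1,[0,0,-0.8],[0,0,0]]
    - [1,[0,0,-0.8],[0,0,0]]
    - [1,[0,0,-0.8],[0,0,0]]
    - [1,[0,0,0],[0,0,0]]

```text
t: 25.25
ee_pos: [636.1, 36.7, 177.2]
orientation: [0.217, 3.128, 0.001]
ft_force: [-0.7, 0.4, -0.8]
width: 87.0
grasp_force: 0.0
```

```bash
python3 - <<'E'
from h import *
im,K,V,m=snap('w10',['long_block'])
for l,s,r,b in m: print(s,b,fit(l,[(r,K,V)],(635,36.7,-.138),z=True))
go(500,95,180,108.9)
E
```

```text
0.67 [231.6, 132.6, 275.2, 224.6] (array([ 6.35236196e+02,  3.58559761e+01, -1.38623311e-01,  8.08929974e+00]), np.float64(0.9805087131996371))
shift [ 2.808  0.789 -0.131] /8: [ 0.351  0.099 -0.016] turn -0.298 /8: -0.037
```

Long block is seated (fit centre within 1 mm, z about 8 to 10). The square block is next.

apply_moves:
  targets:
    - [1,[0.56,0.158,0],[0,0,0]]
    - [1,[0.56,0.158,0],[0,0,0]]
    - [1,[0.56,0.158,0],[0,0,0]]
    - [1,[0.56,0.158,0],[0,0,0]]
    - [1,[0.56,0.158,0],[0,0,0]]
    - [1,[0,0,0],[0,0,-0.1]]
    - [1,[0,0,0],[0,0,-0.1]]
    - [1,[0,0,0],[0,0,-0.098]]

```text
t: 26.35
ee_pos: [499.4, 94.8, 171.9]
orientation: [0.523, -3.094, 0.0]
ft_force: [-0.5, -0.7, -1.4]
width: 87.9
grasp_force: 0.0
```

apply_moves:
  targets:
    - [1,[0,0,0],[0,0,0]]
    - [1,[0,0,0],[0,0,0]]
    - [1,[0,0,0],[0,0,0]]

```text
t: 26.72
ee_pos: [500.4, 94.9, 173.3]
orientation: [0.513, -3.099, -0.0]
ft_force: [0.4, 1.1, 1.3]
width: 87.7
grasp_force: 0.0
```

```bash
python3 - <<'E'
from h import *
im,K,V,m=snap('w11',['square_block','mid_block','anvil']); report('w11',m,K,V)
for l,s,r,b in m:
  if l=='square_block':
    p,i=fit(l,[(r,K,V)],(436,72.8,.33)); y=np.degrees(p[2])%90; print(i); go(p[0],p[1],14,y+90)
E
```

```text
w11 square_block 0.98 px 251 115 pose [436.5  72.5] yaw 18.7 iou 0.973
w11 anvil 0.64 px 383 131 pose [400.9 199.4] yaw 358.6 iou 0.927
0.9728995244206236
shift [ 1.359 -0.009  3.193] /8: [ 0.17  -0.001  0.399] turn 0.001 /8: 0.000
```

apply_moves:
  targets:
    - [1,[0.68,-0.005,0.5],[0,0,0]]
    - [1,[0.68,-0.005,0.5],[0,0,0]]
    - [1,[0,0,0.7],[0,0,0]]
    - [1,[0,0,0.7],[0,0,0]]
    - [1,[0,0,0.5],[0,0,0]]
    - [1,[0,0,0.2],[0,0,0]]
    - [1,[0,0,0.09],[0,0,0]]
    - [-1,[0,0,0],[0,0,0]]

```text
t: 27.92
ee_pos: [436.9, 72.5, 14.6]
orientation: [-0.515, 3.098, -0.0]
ft_force: [0.8, -0.9, 0.3]
width: 80.9
grasp_force: 0.0
```

apply_moves:
  targets:
    - [-1,[0,0,0],[0,0,0]]
    - [-1,[0,0,0],[0,0,0]]
    - [-1,[0,0,0],[0,0,0]]
    - [-1,[0,0,0],[0,0,0]]
    - [-1,[0,0,-0.2],[0,0,0]]
    - [-1,[0,0,-0.8],[0,0,0]]
    - [-1,[0,0,-0.8],[0,0,0]]
    - [-1,[0,0,0],[0,0,0]]

```text
t: 28.92
ee_pos: [438.0, 72.7, 106.4]
orientation: [-0.515, 3.094, -0.0]
ft_force: [0.0, 0.9, -7.3]
width: 55.9
grasp_force: 30.0
```

apply_moves:
  targets:
    - [-1,[0,0,0],[0,0,0]]
    - [-1,[0,0,0],[0,0,0]]

```text
t: 29.18
ee_pos: [435.2, 72.3, 102.8]
orientation: [0.515, -3.096, -0.0]
ft_force: [-0.5, -0.5, -6.7]
width: 56.4
grasp_force: 30.0
```

```bash
python3 - <<'E'
from h import *
o=ctrl.get_obs(); print(o["ee_pos"],toolyaw(),o["width"],o["grasp_force"],o["ft_force"])
held(28,14,c0=230,c1=275,r0=150,r1=225)
go(647.7,126.2,100,82.1); cv2.imwrite("pics/held3.png",cam("wrist")[0])
E
```

```text
[435.17396097  72.26574787 102.78296593] 108.8869006655957 56.37413120220187 29.996466636657715 [-0.5237012  -0.48000163 -6.68614277]
row 181 step -3.0 centre tool-x if bottom edge -0.3 if top edge 7.1
row 201 step -4.7 centre tool-x if bottom edge -13.8 if top edge -4.0
shift [-4.368 -0.355  0.043] /8: [-0.546 -0.044  0.005] turn 0.298 /8: 0.037
```

apply_moves:
  targets:
    - [-1,[-0.728,-0.059,0],[0,0,0]]
    - [-1,[-0.728,-0.059,0],[0,0,0]]
    - [-1,[-0.728,-0.059,0],[0,0,0]]
    - [-1,[-0.728,-0.059,0],[0,0,0]]
    - [-1,[-0.728,-0.059,0],[0,0,0]]
    - [-1,[-0.728,-0.059,0],[0,0,0]]
    - [-1,[0,0,0],[0,0,0.1]]
    - [-1,[0,0,0.1],[0,0,0.1]]

```text
t: 30.28
ee_pos: [648.5, 126.4, 97.4]
orientation: [0.016, -3.139, 0.001]
ft_force: [0.3, 0.8, -6.3]
width: 55.7
grasp_force: 30.0
```

apply_moves:
  targets:
    - [-1,[0,0,0.1],[0,0,0.098]]
    - [-1,[0,0,0.3],[0,0,0]]
    - [-1,[0,0,0],[0,0,0]]
    - [-1,[0,0,0],[0,0,0]]
    - [-1,[0,0,0],[0,0,0]]
    - [-1,[0,0,0],[0,0,0]]

```text
t: 31.02
ee_pos: [649.1, 126.5, 79.6]
orientation: [0.217, 3.133, 0.0]
ft_force: [1.1, 0.5, -6.9]
width: 55.8
grasp_force: 30.0
```

```bash
python3 - <<'E'
from h import *
o=ctrl.get_obs(); print(o["ee_pos"],toolyaw(),o["width"],o["ft_force"]); go(647.7,126.2,24,82.1,1)
E
```

```text
[649.14927753 126.48953099  79.64958653] 82.09259065662583 55.82541741870565 [ 1.10004901  0.54113969 -6.87663314]
shift [ 0.029 -0.01   1.113] /1: [ 0.029 -0.01   1.113] turn -0.000 /1: -0.000
```

apply_moves:
  targets:
    - [-1,[0.03,-0.01,0.4],[0,0,0]]
    - [-1,[0,0,0.35],[0,0,0]]
    - [-1,[0,0,0],[0,0,0]]
    - [-1,[0,0,0.12],[0,0,0]]
    - [-1,[0,0,0.12],[0,0,0]]
    - [-1,[0,0,0.1],[0,0,0]]
    - [-1,[0,0,0.02],[0,0,0]]
    - [-1,[0,0,0],[0,0,0]]

```text
t: 32.02
ee_pos: [647.5, 126.1, 24.6]
orientation: [0.217, 3.134, 0.0]
ft_force: [-3.1, 0.1, 4.4]
width: 55.8
grasp_force: 30.0
```

```bash
python3 - <<'E'
from h import *
o=ctrl.get_obs(); print(o["ee_pos"],toolyaw(),o["width"],o["ft_force"],o["moment"].round(2)); go(647.7,126.2,24,82.1,1)
E
```

```text
[647.47507843 126.1368969   24.57214172] 82.06692818954217 55.7565565751467 [-3.13414497  0.07482925  4.35061094] [-0.29  0.6  -0.08]
shift [-0.004  0.002  0.011] /1: [-0.004  0.002  0.011] turn -0.000 /1: -0.000
```

apply_moves:
  targets:
    - [0.5,[0,0,0],[0,0,0]]
    - [0.5,[0,0,0],[0,0,0]]
    - [0.5,[0,0,0],[0,0,0]]
    - [0.5,[0,0,-0.6],[0,0,0]]
    - [1,[0,0,-0.8],[0,0,0]]
    - [1,[0,0,-0.8],[0,0,0]]
    - [1,[0,0,-0.8],[0,0,0]]
    - [1,[0,0,0],[0,0,0]]

```text
t: 33.02
ee_pos: [649.7, 126.6, 177.6]
orientation: [0.217, 3.127, 0.003]
ft_force: [-0.1, 0.5, -0.2]
width: 88.1
grasp_force: 0.0
```

```bash
python3 - <<'E'
from h import *
im,K,V,m=snap('w12',['square_block'])
for l,s,r,b in m: print(s,b,fit(l,[(r,K,V)],(647.7,126.2,-.138),z=True))
go(518,446,200,120.7); go(469,199,200,90)
E
```

```text
0.55 [227.1, 149.3, 277.3, 201.5] (array([ 6.50210268e+02,  1.25739860e+02, -1.30548464e-01, -1.92659935e+00]), np.float64(0.9698927455451398))
shift [ 3.443  5.98  -0.527] /8: [ 0.43   0.747 -0.066] turn -0.429 /8: -0.054
shift [ 3.732  0.952 -0.528] /8: [ 0.467  0.119 -0.066] turn -0.088 /8: -0.011
```

All three blocks are in. Next I measure the socket at the placing yaw.

apply_moves:
  targets:
    - [1,[0.43,0.747,-0.066],[0,0,0]]
    - [1,[0.43,0.747,-0.066],[0,0,0]]
    - [1,[0.43,0.747,-0.066],[0,0,0]]
    - [1,[0.43,0.747,-0.066],[0,0,0]]
    - [1,[0.43,0.747,-0.066],[0,0,0]]
    - [1,[0.43,0.747,-0.066],[0,0,0]]
    - [1,[0.43,0.747,-0.066],[0,0,0]]
    - [1,[0.43,0.747,-0.066],[0,0,0]]

```text
t: 34.12
ee_pos: [516.7, 446.4, 197.9]
orientation: [-0.217, -3.132, 0.004]
ft_force: [0.5, 0.0, 0.6]
width: 87.8
grasp_force: 0.0
```

apply_moves:
  targets:
    - [1,[0,0,0],[0,0,-0.107]]
    - [1,[0,0,0],[0,0,-0.107]]
    - [1,[0,0,0],[0,0,-0.107]]
    - [1,[0,0,0],[0,0,-0.107]]
    - [1,[0,0,0],[0,0,0]]
    - [1,[0,0,0],[0,0,0]]
    - [1,[0,0,0],[0,0,0]]

```text
t: 35.0
ee_pos: [518.1, 445.7, 199.6]
orientation: [0.826, -3.03, 0.0]
ft_force: [-0.2, 0.9, -0.8]
width: 87.8
grasp_force: 0.0
```

```bash
python3 - <<'E'
from h import *
o=ctrl.get_obs(); print(o["ee_pos"],toolyaw(),o["qpos"].round(2))
im,K,V,m=snap('w13',['socket']); print([(a[1],a[3]) for a in m]); report('w13',m,K,V)
for q in ctrl.pinpoint('socket_hole0','wrist')[:2]: print(q['score'],np.round(q['xy'],1),onplane(q['xy'],K,V,40)[0].round(1))
X0,Y0,s=535,485,.25; N=600; c=[(0,0),(N,0),(N,N),(0,N)]
q=np.float32([proj([X0-s*v,Y0-s*u,40],K,V) for u,v in c])
w=cv2.warpPerspective(im,cv2.getPerspectiveTransform(q,np.float32(c)),(N,N)); cv2.imwrite('pics/sock.png',w)
E
```

```text
[518.07157521 445.6895402  199.60201175] 120.4838549958125 [ 0.69  0.53  1.51  0.    1.1  -1.41]
[(0.95, [212.7, 69.7, 292.6, 164.5])]
w13 socket 0.95 px 252 117 pose [460.6 410.8] yaw 31.1 iou 0.98
0.57 [253.2 117.1] [459.  411.7  40. ]
```

View pics/sock.png

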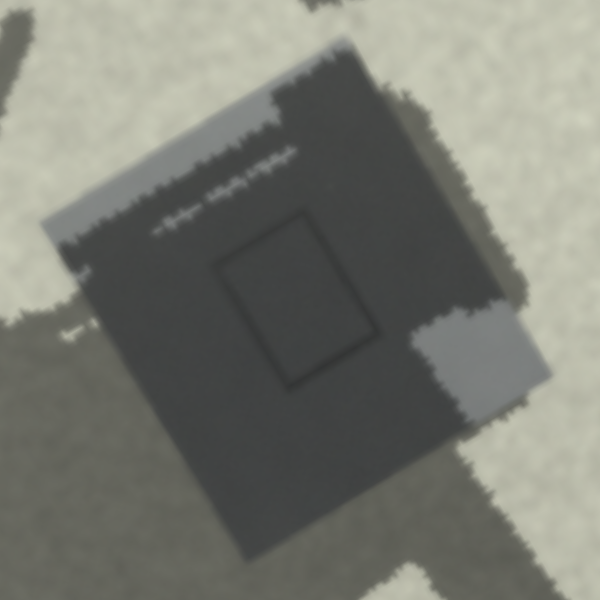

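The rectified socket shows its hole corners at (305,211), (215,264), (288,388) and (378,333). That is 36x26 mm, centred at world (460.3,410.9), with yaw about 31°. Next is the anvil.

apply_moves:
  targets:
    - [1,[0.419,-0.47,0],[0,0,0]]
    - [1,[0.419,-0.47,0],[0,0,0]]
    - [1,[0.419,-0.47,0],[0,0,0]]
    - [1,[0.419,-0.47,0],[0,0,0]]
    - [1,[0.419,-0.47,0],[0,0,0]]
    - [1,[0.419,-0.47,0],[0,0,0]]
    - [1,[0.419,-0.47,0],[0,0,0]]
    - [1,[0.419,-0.47,0],[0,0,0]]

```text
t: 36.15
ee_pos: [469.4, 197.8, 200.4]
orientation: [-0.828, 3.03, 0.0]
ft_force: [-0.2, -0.3, -0.2]
width: 87.5
grasp_force: 0.0
```

apply_moves:
  targets:
    - [1,[0,0,0],[0,0,0.113]]
    - [1,[0,0,0],[0,0,0.113]]
    - [1,[0,0,0],[0,0,0.113]]
    - [1,[0,0,0],[0,0,0]]
    - [1,[0,0,0],[0,0,0]]
    - [1,[0,0,0],[0,0,0]]
    - [1,[0,0,0],[0,0,0]]

```text
t: 37.02
ee_pos: [469.6, 198.7, 200.1]
orientation: [-0.004, 3.142, -0.0]
ft_force: [0.3, 0.0, 0.6]
width: 87.9
grasp_force: 0.0
```

```bash
python3 - <<'E'
from h import *
o=ctrl.get_obs(); print(o["ee_pos"],toolyaw())
im,K,V,m=snap('w14',['anvil']); print([(a[1],a[3]) for a in m]); report('w14',m,K,V)
X0,Y0,s=480,255,.2; N=600; c=[(0,0),(N,0),(N,N),(0,N)]
q=np.float32([proj([X0-s*v,Y0-s*u,56],K,V) for u,v in c])
w=cv2.warpPerspective(im,cv2.getPerspectiveTransform(q,np.float32(c)),(N,N)); cv2.imwrite('pics/anv.png',w)
E
```

```text
[469.56769236 198.70375822 200.06789733] 90.13351665299743
[(0.69, [234.1, 83.6, 271.4, 166.2]), (0.33, [41.3, 236.8, 61.8, 241.6])]
w14 anvil 0.69 px 252 124 pose [400.8 199.3] yaw 359.7 iou 0.937
```

View pics/anv.png

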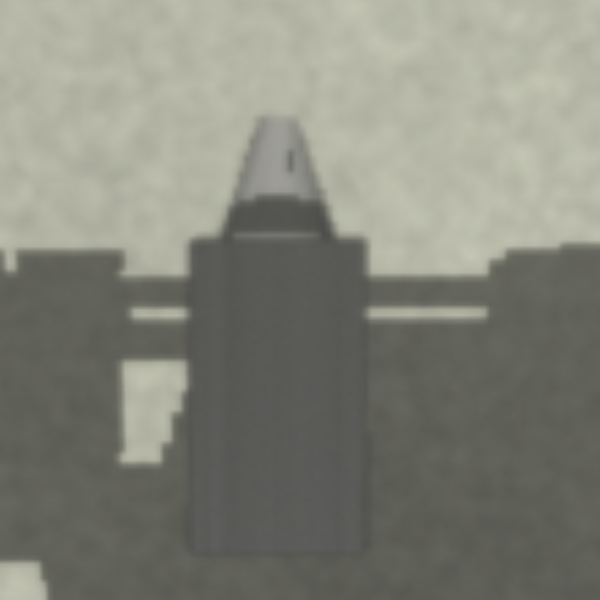

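The rectified anvil top spans columns 191 to 367 and rows 239 to 552, so its centre is (400.9,199.2), yaw 0°, horn toward +x. I grip it across the body.

apply_moves:
  targets:
    - [1,[0.687,0.007,0.4],[0,0,0]]
    - [1,[0.687,0.006,0.4],[0,0,0]]
    - [1,[0,0,0],[0,0,0]]
    - [1,[0,0,0.7],[0,0,0]]
    - [1,[0,0,0.7],[0,0,0]]
    - [1,[0,0,0.7],[0,0,0]]
    - [1,[0,0,0.3],[0,0,0]]
    - [1,[0,0,0.18],[0,0,0]]

```text
t: 38.12
ee_pos: [401.7, 199.5, 30.8]
orientation: [-0.002, 3.141, 0.0]
ft_force: [0.5, -0.1, 0.7]
width: 88.0
grasp_force: 0.0
```

apply_moves:
  targets:
    - [1,[0,0,0],[0,0,0]]
    - [-1,[0,0,0],[0,0,0]]
    - [-1,[0,0,0],[0,0,0]]
    - [-1,[0,0,0],[0,0,0]]
    - [-1,[0,0,0],[0,0,0]]
    - [-1,[0,0,0],[0,0,0]]
    - [-1,[0,0,0],[0,0,0]]
    - [-1,[0,0,0],[0,0,0]]

```text
t: 39.12
ee_pos: [400.9, 199.3, 31.1]
orientation: [0.002, -3.142, -0.0]
ft_force: [-0.5, 0.1, 0.9]
width: 35.6
grasp_force: 30.0
```

apply_moves:
  targets:
    - [-1,[0,0,-0.2],[0,0,0]]
    - [-1,[0,0,-0.6],[0,0,0]]
    - [-1,[0,0,-0.6],[0,0,0]]
    - [-1,[0,0,-0.5],[0,0,0]]
    - [-1,[0,0,0],[0,0,0]]
    - [-1,[0,0,0],[0,0,0]]
    - [-1,[0,0,0],[0,0,0]]

```text
t: 40.0
ee_pos: [399.9, 198.8, 124.9]
orientation: [0.002, -3.139, 0.002]
ft_force: [-0.3, 0.3, -7.8]
width: 36.0
grasp_force: 30.0
```

```bash
python3 - <<'E'
from h import *
o=ctrl.get_obs(); print(o["ee_pos"],toolyaw(),o["width"],o["grasp_force"],o["ft_force"],o["moment"].round(2))
cv2.imwrite("pics/held4.png",cam("wrist")[0]); held(32,31,56,c0=240,c1=262,r0=110,r1=235)
go(460.3,410.9,126,121)
E
```

```text
[399.86938753 198.7830438  124.91360906] 90.07762031470062 35.99134567775372 29.988993108272552 [-0.28263059  0.33086305 -7.76664062] [0.06 0.02 0.01]
row 178 step -8.2 centre tool-x if bottom edge -6.0 if top edge 6.3
row 190 step 4.6 centre tool-x if bottom edge -14.7 if top edge 0.0
shift [-1.208  4.238 -0.024] /8: [-0.151  0.53  -0.003] turn -0.344 /8: -0.043
```

apply_moves:
  targets:
    - [-1,[-0.151,0.53,0],[0,0,0]]
    - [-1,[-0.151,0.53,0],[0,0,0]]
    - [-1,[-0.151,0.53,0],[0,0,0]]
    - [-1,[-0.151,0.53,0],[0,0,0]]
    - [-1,[-0.151,0.53,0],[0,0,0]]
    - [-1,[-0.151,0.53,0],[0,0,0]]
    - [-1,[-0.151,0.53,0],[0,0,0]]
    - [-1,[-0.151,0.53,0],[0,0,0]]

```text
t: 41.1
ee_pos: [460.6, 411.7, 124.7]
orientation: [0.002, -3.14, 0.002]
ft_force: [-1.0, -0.9, -7.0]
width: 35.7
grasp_force: 30.0
```

apply_moves:
  targets:
    - [-1,[0,0,0],[0,0,-0.086]]
    - [-1,[0,0,0],[0,0,-0.086]]
    - [-1,[0,0,0],[0,0,-0.086]]
    - [-1,[0,0,0.2],[0,0,-0.086]]
    - [-1,[0,0,0.4],[0,0,0]]
    - [-1,[0,0,0],[0,0,0]]
    - [-1,[0,0,0],[0,0,0]]
    - [-1,[0,0,0],[0,0,0]]

```text
t: 42.1
ee_pos: [461.3, 411.6, 96.5]
orientation: [-0.839, 3.027, 0.001]
ft_force: [0.4, 0.7, -7.4]
width: 36.0
grasp_force: 30.0
```

```bash
python3 - <<'E'
from h import *
for i in range(3):
  o=ctrl.get_obs(); print(o["t"],o["ee_pos"],toolyaw(),o["ft_force"]); go(460.3,410.9,45,121,1); ctrl.get_image("wrist")
E
```

```text
42.1 [461.28001088 411.60564625  96.47627948] 120.99519438935567 [ 0.39864506  0.67108222 -7.37284302]
shift [ 0.025 -0.002  1.03 ] /1: [ 0.025 -0.002  1.03 ] turn -0.000 /1: -0.000
42.15 [461.30265005 411.60824739  96.59396391] 121.00459678110941 [ 0.47303782 -0.28942169 -7.17314999]
shift [ 0.025 -0.002  1.032] /1: [ 0.025 -0.002  1.032] turn 0.000 /1: 0.000
42.2 [461.30348147 411.57611593  96.62805498] 121.01247875888362 [ 0.08935698 -0.29674655 -6.73939702]
shift [ 2.500e-02 -1.000e-03  1.033e+00] /1: [ 2.500e-02 -1.000e-03  1.033e+00] turn 0.000 /1: 0.000
```

apply_moves:
  targets:
    - [-1,[0.025,0,0.4],[0,0,0]]
    - [-1,[0,0,0],[0,0,0]]
    - [-1,[0,0,0.1],[0,0,0]]
    - [-1,[0,0,0.06],[0,0,0]]
    - [-1,[0,0,0.06],[0,0,0]]
    - [-1,[0,0,0.06],[0,0,0]]
    - [-1,[0,0,0],[0,0,0]]

```text
t: 43.12
ee_pos: [459.8, 410.6, 61.8]
orientation: [0.84, -3.027, 0.0]
ft_force: [0.2, 0.9, -8.2]
width: 35.7
grasp_force: 30.0
```

```bash
python3 - <<'E'
from h import *
o=ctrl.get_obs(); print(o["t"],o["ee_pos"],toolyaw(),o["ft_force"],o["moment"].round(2)); go(460.3,410.9,45,121,1)
E
```

```text
43.125 [459.78044022 410.5919946   61.84288967] 121.0366987395522 [ 0.19941231  0.87268912 -8.19930861] [ 0.06 -0.01  0.03]
shift [-0.012 -0.     0.337] /1: [-0.012 -0.     0.337] turn 0.000 /1: 0.000
```

apply_moves:
  targets:
    - [-1,[-0.01,0,0.08],[0,0,0]]
    - [-1,[0,0,0.08],[0,0,0]]
    - [-1,[0,0,0.08],[0,0,0]]
    - [-1,[0,0,0.06],[0,0,0]]
    - [-1,[0,0,0.03],[0,0,0]]
    - [-1,[0,0,0],[0,0,0]]
    - [-1,[0,0,0],[0,0,0]]

```text
t: 44.0
ee_pos: [460.4, 411.0, 45.7]
orientation: [-0.84, 3.027, 0.0]
ft_force: [-0.2, -0.8, -7.7]
width: 36.1
grasp_force: 30.0
```

```bash
python3 - <<'E'
from h import *
o=ctrl.get_obs(); print(o["t"],o["ee_pos"],toolyaw(),o["ft_force"],o["moment"].round(2)); go(460.3,410.9,45,121,1)
E
```

```text
44.0 [460.42178416 411.01251982  45.70194566] 121.03632054778068 [-0.23518392 -0.83279222 -7.719827  ] [-0.01  0.06 -0.03]
shift [ 0.003 -0.001  0.014] /1: [ 0.003 -0.001  0.014] turn 0.000 /1: 0.000
```

apply_moves:
  targets:
    - [-1,[0,0,0.02],[0,0,0]]
    - [-1,[0,0,0],[0,0,0]]
    - [0.05,[0,0,0],[0,0,0]]
    - [0.05,[0,0,0],[0,0,0]]
    - [0.05,[0,0,0],[0,0,0]]
    - [0.05,[0,0,-0.6],[0,0,0]]
    - [1,[0,0,-0.8],[0,0,0]]
    - [1,[0,0,-0.8],[0,0,0]]

```text
t: 45.0
ee_pos: [460.3, 410.9, 155.6]
orientation: [0.84, -3.027, 0.0]
ft_force: [0.6, -0.1, -0.5]
width: 62.6
grasp_force: 0.0
```

apply_moves:
  targets:
    - [1,[0,0,-0.8],[0,0,0]]
    - [1,[0,0,-0.8],[0,0,0]]
    - [1,[0,0,0],[0,0,0]]
    - [1,[0,0,0],[0,0,0]]

```text
t: 45.5
ee_pos: [460.0, 410.7, 234.0]
orientation: [0.84, -3.027, 0.0]
ft_force: [-0.9, -0.5, -0.5]
width: 87.4
grasp_force: 0.0
```

```bash
python3 - <<'E'
from h import *
o=ctrl.get_obs(); print(o["ee_pos"],toolyaw())
im,K,V,m=snap('w15',['anvil'])
for l,s,r,b in m: print(s,b,fit(l,[(r,K,V)],(460.3,410.9,.54),z=True))
E
```

```text
[459.97908481 410.671649   234.04960299] 121.03684195736538
0.66 [233.9, 148.8, 270.6, 215.1] (array([462.19307024, 411.43251551,   0.53189605,   4.06956178]), np.float64(0.9577143525558545))
```

apply_moves:
  targets:
    - [1,[0,0,0],[0,0,0.112]]
    - [1,[0,0,0],[0,0,0.112]]
    - [1,[0,0,0],[0,0,0.112]]
    - [1,[0,0,0],[0,0,0.112]]
    - [1,[0,0,0],[0,0,0.112]]
    - [1,[0,0,0],[0,0,0.112]]
    - [1,[0,0,0],[0,0,0.112]]
    - [1,[0,0,0],[0,0,0.112]]

```text
t: 46.6
ee_pos: [459.8, 410.4, 232.9]
orientation: [-1.326, -2.847, 0.004]
ft_force: [-0.3, 0.1, 0.0]
width: 87.9
grasp_force: 0.0
```

apply_moves:
  targets:
    - [1,[0,0,0],[0,0,0.112]]
    - [1,[0,0,0],[0,0,0.112]]
    - [1,[0,0,0],[0,0,0.112]]
    - [1,[0,0,0],[0,0,0.112]]
    - [1,[0,0,0],[0,0,0.112]]
    - [1,[0,0,0],[0,0,0.112]]
    - [1,[0,0,0],[0,0,0.112]]
    - [1,[0,0,0],[0,0,0.112]]

```text
t: 47.6
ee_pos: [459.8, 410.5, 232.9]
orientation: [2.853, 1.313, -0.004]
ft_force: [-0.4, 0.6, -0.9]
width: 87.8
grasp_force: 0.0
```

apply_moves:
  targets:
    - [1,[0,0,0],[0,0,0.112]]
    - [1,[0,0,0],[0,0,0.112]]
    - [1,[0,0,0],[0,0,0.112]]
    - [1,[0,0,0],[0,0,0.112]]
    - [1,[0,0,0],[0,0,0.112]]
    - [1,[0,0,0],[0,0,0]]
    - [1,[0,0,0],[0,0,0]]

```text
t: 48.48
ee_pos: [460.1, 410.7, 233.8]
orientation: [3.141, -0.012, -0.002]
ft_force: [0.1, 0.2, 0.4]
width: 87.8
grasp_force: 0.0
```

```bash
python3 - <<'E'
from h import *
o=ctrl.get_obs(); print(o["ee_pos"],toolyaw(),o["qpos"].round(2)); go(400,-250,240,-90,14)
E
```

```text
[460.0608547  410.72989729 233.7610529 ] -90.44740404785179 [0.71 0.4  1.64 0.   1.1  2.29]
shift [-1.098 13.224 -0.112] /14: [-0.078  0.945 -0.008] turn -0.005 /14: -0.000
```

apply_moves:
  targets:
    - [1,[-0.08,0.945,0],[0,0,0]]
    - [1,[-0.08,0.945,0],[0,0,0]]
    - [1,[-0.08,0.945,0],[0,0,0]]
    - [1,[-0.08,0.945,0],[0,0,0]]
    - [1,[-0.08,0.945,0],[0,0,0]]
    - [1,[-0.08,0.945,0],[0,0,0]]
    - [1,[-0.08,0.945,0],[0,0,0]]
    - [1,[-0.08,0.945,0],[0,0,0]]

```text
t: 49.48
ee_pos: [423.8, 31.9, 234.6]
orientation: [-3.142, 0.013, -0.001]
ft_force: [1.3, -0.2, 0.6]
width: 87.5
grasp_force: 0.0
```

apply_moves:
  targets:
    - [1,[-0.08,0.945,0],[0,0,0]]
    - [1,[-0.08,0.945,0],[0,0,0]]
    - [1,[-0.08,0.945,0],[0,0,0]]
    - [1,[-0.08,0.945,0],[0,0,0]]
    - [1,[-0.08,0.945,0],[0,0,0]]
    - [1,[-0.08,0.945,0],[0,0,0]]
    - [1,[0,0,0],[0,0,0]]
    - [1,[0,0,0],[0,0,0]]

```text
t: 50.48
ee_pos: [396.6, -249.4, 234.3]
orientation: [-3.141, 0.017, 0.001]
ft_force: [0.1, -0.1, -1.5]
width: 87.9
grasp_force: 0.0
```

```bash
python3 - <<'E'
from h import *
o=ctrl.get_obs(); print(o["ee_pos"],toolyaw(),o["qpos"].round(2))
im,K,V,m=snap('w16',['case_a','cab_drawer0_handle']); print([(a[0],a[1],a[3]) for a in m]); report('w16',m,K,V)
for l,z in (('drawer_floor',22),('cab_front',85),('cab_drawer0_handle',47)):
  for q in ctrl.pinpoint(l,'wrist')[:2]: print(l,q['score'],np.round(q['xy'],1),onplane(q['xy'],K,V,z)[0].round(1))
cv2.imwrite("pics/w16c.png",cv2.resize(im[:245],None,fx=1.5,fy=1.5,interpolation=2))
E
```

```text
[ 396.55066781 -249.42510467  234.25551985] -90.60905564705419 [-0.59  0.18  1.95  0.    1.01  0.99]
[('case_a', 0.91, [176.1, 124.8, 221.3, 195.5]), ('case_a', 0.91, [346.9, 165.5, 423.8, 207.6]), ('case_a', 0.87, [474.4, 1.7, 512.0, 21.8]), ('case_a', 0.81, [265.8, 169.5, 316.0, 240.5]), ('cab_drawer0_handle', 0.8, [125.7, 0.0, 382.9, 112.8])]
w16 case_a 0.91 px 198 160 pose [ 409.7 -175.3] yaw 348.2 iou 0.938
w16 case_a 0.91 px 385 186 pose [ 370.8 -431.2] yaw 96.1 iou 0.93
drawer_floor 0.82 [256.9  55.8] [ 537.8 -255.8   22. ]
cab_drawer0_handle 0.96 [254.7 100.8] [ 483.5 -252.5   47. ]
```

View pics/w16c.png

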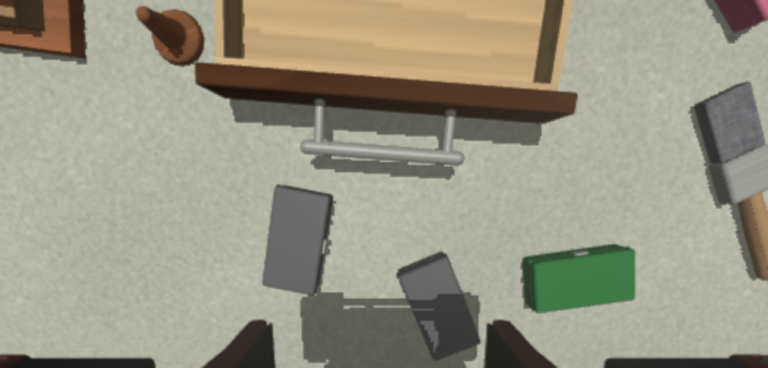

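The picture shows two grey cases at wrist px (198,160) and (292,205). The green one at (385,186) and the pink at top right are look-alikes and stay put. The handle centre is at (255,101) and the drawer is yawed about -5°. Grasping the first case.

apply_moves:
  targets:
    - [1,[0.125,-0.745,0.5],[0,0,0]]
    - [1,[0.125,-0.744,0.5],[0,0,0.062]]
    - [1,[0,0,0.7],[0,0,0.061]]
    - [1,[0,0,0.7],[0,0,0]]
    - [1,[0,0,0.7],[0,0,0]]
    - [1,[0,0,0.7],[0,0,0]]
    - [1,[0,0,0],[0,0,0]]
    - [1,[0,0,0],[0,0,0]]

```text
t: 51.78
ee_pos: [410.8, -175.6, 45.4]
orientation: [3.125, -0.32, 0.001]
ft_force: [-0.5, 0.5, -0.2]
width: 87.7
grasp_force: 0.0
```

```bash
python3 - <<'E'
from h import *
go(409.9,-175.1,12.5,-101.7,1); o=ctrl.get_obs(); print(o["ee_pos"])
im,K,V,m=pickle.load(open("w16.pkl","rb"))
l,s,r,b=[a for a in m if a[0]=='case_a' and 260<a[3][0]<270][0]
p,i=fit(l,[(r,K,V)],onplane([291,205],K,V,17)[0][:2]); print(p[:2],np.degrees(p[2]),i)
a=[onplane(np.array(q)/1.5,K,V,47)[0] for q in((304,147),(461,158))]; d=a[0]-a[1]; print("handle",a,np.degrees(np.arctan2(d[1],d[0])))
a=[onplane(np.array(q)/1.5,K,V,73)[0] for q in((196,65),(577,95))]; d=a[0]-a[1]; print("panel",a,np.degrees(np.arctan2(d[1],d[0])))
E
```

```text
shift [-0.02  -0.006  0.658] /1: [-0.02  -0.006  0.658] turn 0.000 /1: 0.000
[ 410.81564429 -175.56712745   45.38988808]
[ 344.62421598 -304.08792204] 23.559903392998898 0.9357735436229374
handle [array([ 487.34933963, -190.42300662,   47.        ]), array([ 477.58640661, -315.56141511,   47.        ])] 85.53898693205655
panel [array([ 541.40208878, -121.94368182,   73.        ]), array([ 518.85927658, -391.91964581,   73.        ])] 85.22691310596285
```

apply_moves:
  targets:
    - [1,[-0.02,0,0.45],[0,0,0]]
    - [1,[0,0,0.21],[0,0,0]]
    - [1,[0,0,0],[0,0,0]]
    - [-1,[0,0,0],[0,0,0]]
    - [-1,[0,0,0],[0,0,0]]
    - [-1,[0,0,0],[0,0,0]]
    - [-1,[0,0,0],[0,0,0]]
    - [-1,[0,0,0],[0,0,0]]

```text
t: 52.78
ee_pos: [409.3, -175.4, 11.7]
orientation: [3.125, -0.321, 0.0]
ft_force: [-0.4, 0.6, 3.5]
width: 47.6
grasp_force: 30.0
```

apply_moves:
  targets:
    - [-1,[0,0,-0.2],[0,0,0]]
    - [-1,[0,0,-0.7],[0,0,0]]
    - [-1,[0,0,-0.7],[0,0,0]]
    - [-1,[0,0,-0.7],[0,0,0]]
    - [-1,[0,0,0],[0,0,0]]
    - [-1,[0,0,0],[0,0,0]]
    - [-1,[0,0,0],[0,0,0]]

```text
t: 53.65
ee_pos: [408.4, -175.0, 125.5]
orientation: [-3.124, 0.32, 0.004]
ft_force: [-0.9, 0.1, -1.5]
width: 47.9
grasp_force: 30.0
```

```bash
python3 - <<'E'
from h import *
o=ctrl.get_obs(); print(o["ee_pos"],toolyaw(),o["width"],o["grasp_force"],o["ft_force"].round(1)); go(604,-212.2,127,-94.6,6)
E
```

```text
[ 408.39632474 -174.9993954   125.50852339] -101.71099245873549 47.93578229560029 29.999470710754395 [-0.9  0.1 -1.5]
shift [ 3.982 -0.066 -0.039] /6: [ 0.664 -0.011 -0.007] turn -0.079 /6: -0.013
```

apply_moves:
  targets:
    - [-1,[0.664,-0.011,0],[0,0,0]]
    - [-1,[0.664,-0.011,0],[0,0,0]]
    - [-1,[0.664,-0.011,0],[0,0,0]]
    - [-1,[0.664,-0.011,0],[0,0,0]]
    - [-1,[0.664,-0.011,0],[0,0,0]]
    - [-1,[0.664,-0.011,0],[0,0,-0.079]]
    - [-1,[0,0,0],[0,0,0]]
    - [-1,[0,0,0],[0,0,0]]

```text
t: 54.65
ee_pos: [603.5, -212.0, 124.9]
orientation: [-3.138, 0.128, 0.005]
ft_force: [-0.8, -0.7, -1.1]
width: 48.0
grasp_force: 30.0
```

apply_moves:
  targets:
    - [-1,[0,0,0.6],[0,0,0]]
    - [-1,[0,0,0.6],[0,0,0]]
    - [-1,[0,0,0.3],[0,0,0]]
    - [-1,[0,0,0.2],[0,0,0]]
    - [-1,[0,0,0.08],[0,0,0]]
    - [-1,[0,0,0],[0,0,0]]
    - [-1,[0,0,0],[0,0,0]]

```text
t: 55.52
ee_pos: [605.5, -212.8, 38.4]
orientation: [3.139, -0.126, 0.002]
ft_force: [0.2, 0.6, -1.2]
width: 47.7
grasp_force: 30.0
```

```bash
python3 - <<'E'
from h import *
o=ctrl.get_obs(); print(o["ee_pos"],toolyaw(),o["width"],o["ft_force"].round(1)); go(604,-212.2,34,-94.6,1)
E
```

```text
[ 605.5433486  -212.79807913   38.37126229] -94.60427204254988 47.708642302098184 [ 0.2  0.6 -1.2]
shift [-0.032 -0.009  0.087] /1: [-0.032 -0.009  0.087] turn -0.000 /1: -0.000
```

apply_moves:
  targets:
    - [-1,[0,0,0.08],[0,0,0]]
    - [-1,[0,0,0],[0,0,0]]
    - [0.32,[0,0,0],[0,0,0]]
    - [0.32,[0,0,0],[0,0,0]]
    - [0.32,[0,0,0],[0,0,0]]
    - [0.32,[0,0,-0.6],[0,0,0]]
    - [0.6,[0,0,-0.8],[0,0,0]]
    - [1,[0,0,-0.8],[0,0,0]]

```text
t: 56.52
ee_pos: [604.8, -212.5, 144.5]
orientation: [-3.139, 0.126, 0.001]
ft_force: [1.6, -0.9, 0.6]
width: 74.3
grasp_force: 0.0
```

apply_moves:
  targets:
    - [1,[0,0,-0.6],[0,0,0]]
    - [1,[0,0,0],[0,0,0]]
    - [1,[0,0,0],[0,0,0]]
    - [1,[0,0,0],[0,0,0]]

```text
t: 57.02
ee_pos: [604.1, -212.2, 171.9]
orientation: [-3.138, 0.126, 0.004]
ft_force: [0.1, 0.0, 1.0]
width: 87.8
grasp_force: 0.0
```

```bash
python3 - <<'E'
from h import *
im,K,V,m=snap('w17',['case_a'])
for l,s,r,b in m: print(s,b,[fit(l,[(r,K,V)],(604,-212,-.08),z=True)] if b[3]-b[1]<140 else '')
o=ctrl.get_obs(); print(o["ee_pos"]); go(308,-320,172,-66.4)
E
```

```text
0.81 [314.3, 295.9, 367.1, 332.2] [(array([ 6.04e+02, -2.12e+02, -8.00e-02,  0.00e+00]), np.float64(0.0))]
0.7 [491.3, 107.7, 512.0, 148.2] [(array([ 6.04e+02, -2.12e+02, -8.00e-02,  0.00e+00]), np.float64(0.0))]
0.65 [227.1, 139.3, 279.3, 226.7] [(array([ 6.04262695e+02, -2.11955888e+02, -6.79280991e-02,  1.33259406e+01]), np.float64(0.9704682071361606))]
[ 604.330506   -212.31546974  172.15786504]
shift [-5.735  2.622  0.014] /8: [-0.717  0.328  0.002] turn -0.313 /8: -0.039
```

apply_moves:
  targets:
    - [1,[-0.717,0.328,0],[0,0,0]]
    - [1,[-0.717,0.328,0],[0,0,0]]
    - [1,[-0.717,0.328,0],[0,0,0]]
    - [1,[-0.717,0.328,0],[0,0,0]]
    - [1,[-0.717,0.328,0],[0,0,0]]
    - [1,[-0.717,0.328,0],[0,0,0]]
    - [1,[-0.717,0.328,0],[0,0,0]]
    - [1,[-0.717,0.328,0],[0,0,0]]

```text
t: 58.12
ee_pos: [307.3, -320.5, 173.2]
orientation: [-3.139, 0.126, 0.001]
ft_force: [0.1, -0.1, 0.1]
width: 87.9
grasp_force: 0.0
```

apply_moves:
  targets:
    - [1,[0,0,0],[0,0,-0.104]]
    - [1,[0,0,0],[0,0,-0.104]]
    - [1,[0,0,0],[0,0,-0.104]]
    - [1,[0,0,0],[0,0,0]]
    - [1,[0,0,0],[0,0,0]]
    - [1,[0,0,0],[0,0,0]]

```text
t: 58.88
ee_pos: [308.6, -320.3, 173.5]
orientation: [-3.076, -0.637, 0.0]
ft_force: [0.1, -0.2, 0.8]
width: 87.8
grasp_force: 0.0
```

```bash
python3 - <<'E'
from h import *
im,K,V,m=snap('w18',['case_a']); print([(a[1],np.round(a[3])) for a in m]); o=ctrl.get_obs(); print(o["ee_pos"],toolyaw())
for l,s,r,b in m:
    u,v=(b[0]+b[2])/2,(b[1]+b[3])/2
    if not(150<u<350): continue
    p,i=fit(l,[(r,K,V)],onplane([u,v],K,V,17)[0][:2]); y=np.degrees(p[2])%180; bgr=im[r].mean(0).round()
    print(p[:2].round(1),y,i,bgr); go(p[0],p[1],12.5,y-90,1)
E
```

```text
[(0.88, array([258.,  64., 306., 154.])), (0.81, array([317., 136., 414., 198.]))]
[ 308.64363609 -320.34439072  173.55226233] -66.577659360885
[ 389.8 -318.5] 22.770103025702124 0.9463260619977037 [104. 104. 105.]
shift [1.504 0.612 3.221] /1: [1.504 0.612 3.221] turn 0.007 /1: 0.007
```

The second case was knocked aside, from (345,-304) to (390,-318); that is the announced disturbance. Its colour is still neutral grey, so I grasp it at the new pose.

apply_moves:
  targets:
    - [1,[0.5,0.204,0.5],[0,0,0]]
    - [1,[0.5,0.204,0.5],[0,0,0]]
    - [1,[0.504,0.204,0.5],[0,0,0.007]]
    - [1,[0,0,0],[0,0,0]]
    - [1,[0,0,0.6],[0,0,0]]
    - [1,[0,0,0.6],[0,0,0]]
    - [1,[0,0,0],[0,0,0]]
    - [1,[0,0,0],[0,0,0]]

```text
t: 59.98
ee_pos: [389.8, -318.9, 39.8]
orientation: [3.079, 0.621, 0.001]
ft_force: [0.1, -0.5, 0.1]
width: 87.8
grasp_force: 0.0
```

```bash
python3 - <<'E'
from h import *
o=ctrl.get_obs(); print(o["ee_pos"]); go(389.8,-318.5,12.5,-67.2,1)
E
```

```text
[ 389.82984185 -318.9465081    39.78269318]
shift [ 0.003 -0.009  0.546] /1: [ 0.003 -0.009  0.546] turn 0.000 /1: 0.000
```

apply_moves:
  targets:
    - [1,[0,-0.01,0.35],[0,0,0]]
    - [1,[0,0,0.2],[0,0,0]]
    - [1,[0,0,0],[0,0,0]]
    - [-1,[0,0,0],[0,0,0]]
    - [-1,[0,0,0],[0,0,0]]
    - [-1,[0,0,0],[0,0,0]]
    - [-1,[0,0,0],[0,0,0]]
    - [-1,[0,0,0],[0,0,0]]

```text
t: 60.98
ee_pos: [389.7, -318.1, 11.2]
orientation: [3.079, 0.622, 0.0]
ft_force: [0.6, 0.7, 1.0]
width: 47.8
grasp_force: 30.0
```

apply_moves:
  targets:
    - [-1,[0,0,-0.2],[0,0,0]]
    - [-1,[0,0,-0.7],[0,0,0]]
    - [-1,[0,0,-0.7],[0,0,0]]
    - [-1,[0,0,-0.7],[0,0,0]]
    - [-1,[0,0,0],[0,0,0]]
    - [-1,[0,0,0],[0,0,0]]
    - [-1,[0,0,0],[0,0,0]]

```text
t: 61.85
ee_pos: [388.8, -317.4, 124.9]
orientation: [-3.077, -0.622, 0.002]
ft_force: [0.3, -0.1, -1.6]
width: 47.8
grasp_force: 30.0
```

```bash
python3 - <<'E'
from h import *
o=ctrl.get_obs(); print(o["ee_pos"],toolyaw(),o["width"],o["grasp_force"],o["ft_force"].round(1)); go(596,-311.8,127,-94.6,6)
E
```

```text
[ 388.81616737 -317.3551199   124.90348647] -67.1506324912307 47.8344673246166 29.999694228172302 [ 0.3 -0.1 -1.6]
shift [ 3.862  1.507 -0.049] /6: [ 0.644  0.251 -0.008] turn 0.305 /6: 0.051
```

apply_moves:
  targets:
    - [-1,[0.644,0.251,0],[0,0,0]]
    - [-1,[0.644,0.251,0],[0,0,0]]
    - [-1,[0.644,0.251,0],[0,0,0]]
    - [-1,[0.644,0.251,0],[0,0,0]]
    - [-1,[0.644,0.251,0],[0,0,0]]
    - [-1,[0.644,0.251,0],[0,0,0]]
    - [-1,[0,0,0],[0,0,0.102]]
    - [-1,[0,0,0],[0,0,0.102]]

```text
t: 62.85
ee_pos: [596.4, -311.7, 123.9]
orientation: [-3.138, -0.116, 0.004]
ft_force: [0.0, -0.3, -0.6]
width: 47.9
grasp_force: 30.0
```

apply_moves:
  targets:
    - [-1,[0,0,0],[0,0,0.101]]
    - [-1,[0,0,0.6],[0,0,0]]
    - [-1,[0,0,0.6],[0,0,0]]
    - [-1,[0,0,0.3],[0,0,0]]
    - [-1,[0,0,0.2],[0,0,0]]
    - [-1,[0,0,0.08],[0,0,0]]
    - [-1,[0,0,0],[0,0,0]]
    - [-1,[0,0,0],[0,0,0]]

```text
t: 63.85
ee_pos: [597.4, -312.6, 38.0]
orientation: [3.138, -0.126, 0.002]
ft_force: [0.3, 0.0, -1.0]
width: 47.9
grasp_force: 30.0
```

```bash
python3 - <<'E'
from h import *
o=ctrl.get_obs(); print(o["ee_pos"],toolyaw(),o["width"],o["ft_force"].round(1)); go(596,-311.8,33.5,-94.6,1)
E
```

```text
[ 597.39861818 -312.63980982   37.97553204] -94.59866101453434 47.90404484501709 [ 0.3  0.  -1. ]
shift [-0.029 -0.015  0.089] /1: [-0.029 -0.015  0.089] turn 0.000 /1: 0.000
```

apply_moves:
  targets:
    - [-1,[-0.01,0,0.085],[0,0,0]]
    - [-1,[0,0,0],[0,0,0]]
    - [0.32,[0,0,0],[0,0,0]]
    - [0.32,[0,0,0],[0,0,0]]
    - [0.32,[0,0,0],[0,0,0]]
    - [0.32,[0,0,-0.6],[0,0,0]]
    - [0.6,[0,0,-0.8],[0,0,0]]
    - [1,[0,0,-0.8],[0,0,0]]

```text
t: 64.85
ee_pos: [596.1, -312.2, 143.7]
orientation: [-3.139, 0.126, 0.001]
ft_force: [1.0, 0.5, 0.9]
width: 74.5
grasp_force: 0.0
```

```bash
python3 - <<'E'
from h import *
o=ctrl.get_obs(); print(o["ee_pos"]); go(430,-248.8,145,-94.6,6)
E
```

```text
[ 596.10061157 -312.19159527  143.70940173]
shift [-3.413 -0.997 -0.023] /6: [-0.569 -0.166 -0.004] turn 0.000 /6: 0.000
```

apply_moves:
  targets:
    - [-1,[-0.569,-0.166,-0.2],[0,0,0]]
    - [-1,[-0.569,-0.166,-0.2],[0,0,0]]
    - [-1,[-0.569,-0.166,-0.2],[0,0,0]]
    - [-1,[-0.569,-0.166,-0.2],[0,0,0]]
    - [-1,[-0.569,-0.166,-0.2],[0,0,0]]
    - [-1,[-0.569,-0.166,0],[0,0,0]]
    - [-1,[0,0,0],[0,0,0]]
    - [-1,[0,0,0],[0,0,0]]

```text
t: 65.85
ee_pos: [431.2, -249.5, 193.2]
orientation: [3.138, -0.126, 0.002]
ft_force: [0.7, 0.1, 0.9]
width: 2.0
grasp_force: 0.0
```

```bash
python3 - <<'E'
from h import *
o=ctrl.get_obs(); print(o["ee_pos"],toolyaw())
im,K,V=cam("wrist"); cv2.imwrite("pics/w19.png",cv2.resize(im[:245],None,fx=1.5,fy=1.5,interpolation=2))
for q in ctrl.pinpoint('cab_drawer0_handle','wrist')[:2]: print(q['score'],np.round(q['xy'],1),onplane(q['xy'],K,V,47)[0].round(1))
E
```

```text
[ 431.1991033  -249.53167644  193.18570308] -94.60710308101973
0.56 [248.7 130.9] [ 485.3 -249.5   47. ]
```

View pics/w19.png

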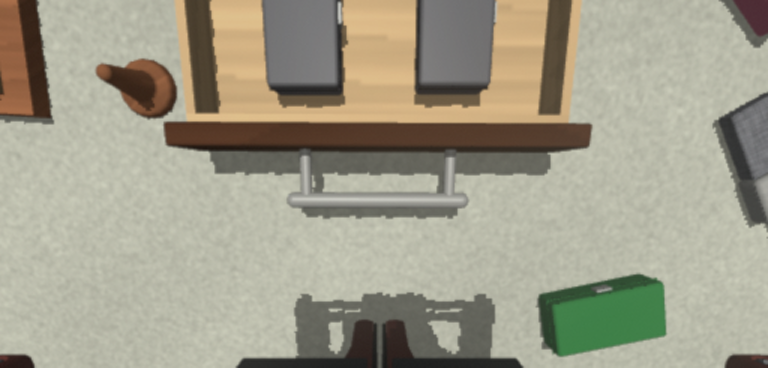

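Both cases lie flat in the drawer at crop (303,40) and (455,40), and the handle is at (378,200). I push the drawer shut with closed fingers.

apply_moves:
  targets:
    - [-1,[0,0,0.8],[0,0,0]]
    - [-1,[0,0,0.8],[0,0,0]]
    - [-1,[0,0,0.8],[0,0,0]]
    - [-1,[0,0,0.6],[0,0,0]]
    - [-1,[0,0,0],[0,0,0]]
    - [-1,[0,0,0],[0,0,0]]
    - [-1,[0.3,0,0],[0,0,0]]
    - [-1,[0.3,0,0],[0,0,0]]

```text
t: 66.95
ee_pos: [462.3, -252.1, 44.1]
orientation: [3.138, -0.126, 0.004]
ft_force: [0.6, 0.2, -0.3]
width: 0.3
grasp_force: 0.0
```

apply_moves:
  targets:
    - [-1,[0.15,0,0],[0,0,0]]
    - [-1,[0.2,0,0],[0,0,0]]
    - [-1,[0.25,0,0],[0,0,0]]
    - [-1,[0.25,0,0],[0,0,0]]
    - [-1,[0.25,0,0],[0,0,0]]
    - [-1,[0.25,0,0],[0,0,0]]
    - [-1,[0.25,0,0],[0,0,0]]
    - [-1,[0.25,0,0],[0,0,0]]

```text
t: 67.95
ee_pos: [553.2, -259.0, 42.8]
orientation: [3.139, -0.126, 0.0]
ft_force: [-2.0, -1.5, 1.0]
width: 0.6
grasp_force: 0.7
```

apply_moves:
  targets:
    - [-1,[0.2,0,0],[0,0,0]]
    - [-1,[0.2,0,0],[0,0,0]]
    - [-1,[0.1,0,0],[0,0,0]]
    - [-1,[0.1,0,0],[0,0,0]]
    - [-1,[0,0,0],[0,0,0]]
    - [-1,[0,0,0],[0,0,0]]

```text
t: 68.7
ee_pos: [582.1, -261.2, 42.8]
orientation: [-3.139, 0.126, -0.0]
ft_force: [-0.0, -0.4, 1.0]
width: 0.4
grasp_force: 0.0
```

```bash
python3 - <<'E'
from h import *
o=ctrl.get_obs(); print(o["t"],o["ee_pos"],toolyaw(),o["ft_force"].round(1))
im,K,V=cam("top"); 
for l,z in (('cab_drawer0_handle',47),('cab_front',85)):
  for q in ctrl.pinpoint(l,'top')[:1]: print(l,q['score'],np.round(q['xy'],1),onplane(q['xy'],K,V,z)[0].round(1))
E
```

```text
68.7 [ 582.13591971 -261.17704167   42.81818889] -94.60828151310146 [-0.  -0.4  1. ]
cab_drawer0_handle 0.65 [328.  188.5] [ 597.4 -261.8   47. ]
```

apply_moves:
  targets:
    - [-1,[0.1,0,0],[0,0,0]]
    - [-1,[0.06,0,0],[0,0,0]]
    - [-1,[0.04,0,0],[0,0,0]]
    - [-1,[0,0,0],[0,0,0]]

```text
t: 69.35
ee_pos: [589.1, -261.6, 42.6]
orientation: [-3.138, 0.126, 0.01]
ft_force: [-11.4, -0.5, 9.0]
width: 0.5
grasp_force: 5.8
```

apply_moves:
  targets:
    - [-1,[0.04,0,0],[0,0,0]]
    - [-1,[0.04,0,0],[0,0,0]]
    - [-1,[0,0,0],[0,0,0]]

```text
t: 69.72
ee_pos: [589.3, -261.6, 42.6]
orientation: [-3.136, 0.125, 0.022]
ft_force: [-24.1, -1.1, 18.3]
width: 0.7
grasp_force: 12.3
```

apply_moves:
  targets:
    - [-1,[0.04,0,0],[0,0,0]]
    - [-1,[0,0,0],[0,0,0]]

```text
t: 69.97
ee_pos: [589.4, -261.6, 42.5]
orientation: [-3.135, 0.125, 0.028]
ft_force: [-31.4, -1.8, 24.8]
width: 0.5
grasp_force: 15.5
```

The drawer hit its stop (force rising with no travel). I back off and check everything.

apply_moves:
  targets:
    - [-1,[-0.3,0,0],[0,0,0]]
    - [-1,[-0.6,0,0],[0,0,0]]
    - [-1,[-0.6,0,0],[0,0,0]]
    - [-1,[-0.2,0,-0.8],[0,0,0]]
    - [-1,[-0.2,0,-0.8],[0,0,0]]
    - [-1,[0,0,-0.8],[0,0,0]]
    - [-1,[0,0,-0.8],[0,0,0]]
    - [-1,[0,0,0],[0,0,0]]

```text
t: 70.97
ee_pos: [505.9, -256.0, 206.3]
orientation: [3.136, -0.126, 0.011]
ft_force: [0.3, 0.4, -1.0]
width: 0.2
grasp_force: 0.0
```

```bash
python3 - <<'E'
from h import *
o=ctrl.get_obs(); print(o["ee_pos"],toolyaw())
w,_,_=cam("wrist"); t,_,_=cam("top"); s,_,_=cam("side")
a=cv2.resize(w[:245],(400,191)); b=cv2.resize(t[80:280,90:440],(400,229),interpolation=2); c=cv2.resize(s[100:350,130:430],(400,333),interpolation=2)
m=np.zeros((420,800,3),np.uint8); m[:191,:400]=a; m[191:420,:400]=b; m[:333,400:]=c; cv2.imwrite("pics/fin.png",m)
E
```

```text
[ 505.88496368 -255.99253881  206.31228518] -94.59863536932491
```

View pics/fin.png

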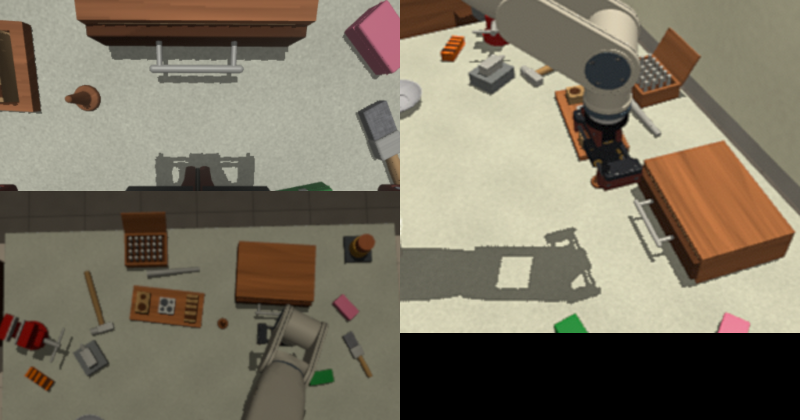

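The final views show all three blocks in the tray at (165,305), the anvil in its holder at (93,357) and the drawer apparently shut. I check the drawer gap numerically, since its handle should sit 50 mm ahead of the cabinet's top front edge.

```bash
python3 - <<'E'
from h import *
im,K,V=cam("wrist"); o=ctrl.get_obs(); ex=np.array([.9968,-.0802])
g=im[:,235:270].astype(float).mean((1,2)); d=np.diff(cv2.GaussianBlur(g[:,None],(1,3),0)[:,0])
for r in range(3,120):
    if abs(d[r])>4 and abs(d[r])==abs(d[r-2:r+3]).max():
        print(r,round(d[r],1),{z:round(float((onplane([252,r+.5],K,V,z)[0][:2]-o["ee_pos"][:2])@ex),1) for z in(85,73,47)})
for l,z in (('cab_drawer0_handle',47),('cab_front',85),('drawer_floor',22)):
  for q in ctrl.pinpoint(l,'wrist')[:1]: p=onplane(q['xy'],K,V,z)[0]; print(l,q['score'],np.round(q['xy'],1),p.round(1),round(float((p[:2]-o["ee_pos"][:2])@ex),1))
cv2.imwrite("pics/fin2.png",cv2.resize(im[0:120,90:420],None,fx=2.4,fy=2.4,interpolation=2))
E
```

```text
18 -26.6 {85: 153.5, 73: 157.1, 47: 165.0}
24 -10.3 {85: 148.7, 73: 152.1, 47: 159.6}
40 -9.1 {85: 135.6, 73: 138.5, 47: 144.8}
53 20.8 {85: 124.8, 73: 127.2, 47: 132.5}
71 28.4 {85: 109.4, 73: 111.2, 47: 115.0}
77 -13.2 {85: 104.2, 73: 105.7, 47: 109.1}
80 15.0 {85: 101.5, 73: 103.0, 47: 106.1}
83 -18.6 {85: 98.9, 73: 100.2, 47: 103.1}
89 25.6 {85: 93.6, 73: 94.6, 47: 97.0}
92 -27.6 {85: 90.9, 73: 91.8, 47: 93.9}
101 27.0 {85: 82.7, 73: 83.3, 47: 84.7}
cab_drawer0_handle 0.67 [250.5  82.7] [ 606.6 -260.3   47. ] 103.9
cab_front 0.61 [253.4  35.9] [ 641.8 -266.2   85. ] 139.4
drawer_floor 0.64 [251.4  33.3] [ 660.5 -265.6   22. ] 158.1
```

View pics/fin2.png

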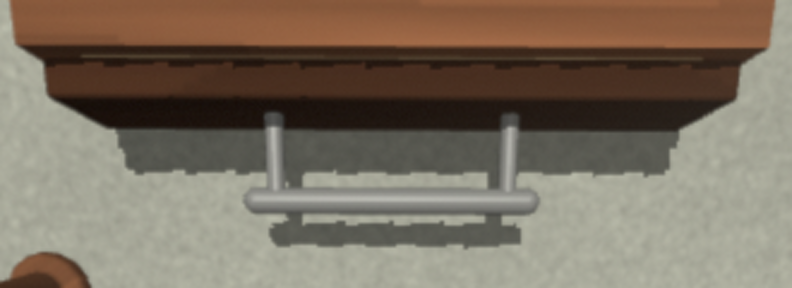

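The cabinet edge to panel face is 15.0 mm and cabinet edge to handle is 50.4 mm, as expected for a shut drawer. The gripper is clear of everything, so I hand in.

```bash
python3 -c "
from h import *
print(ctrl.close_job())"
```

```text
the job is handed in; nothing more can be done
None
```

The job is handed in at about 71 s: three blocks seated in their pockets, the anvil upright in its holder, both grey cases flat in the drawer and the drawer shut; the hand-in returned no verdict.

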